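# Sound the sockets and fit the matching studs

## Robot

A 6-joint arm with a two-finger parallel gripper is mounted at the origin on the work surface. World frame = base frame: x ahead of the robot, y to its left, z up, the work surface at z = 0. Lengths are in m, angles in rad, forces in N, time in s.
With the tool pointing down it reaches from about 0.35 to 0.775 m from the base axis. Payload 5.5 kg.
Tool frame: the origin (TCP) lies between the finger pads; the fingertips stand 22 mm ahead of it and the grasp point (between the pads) lies 3 mm ahead of it; z points along the fingers, y is the line along which they close (so a half turn about z gives the same grasp; the last joint's range is limited). The gripper opens to 85 mm and grips with 20 to 120 N. Pads are 22 mm wide; open, the fingers measure 114 mm over their backs; the gripper's body (76 mm by 85 mm) begins 54 mm behind the grasp point. The pads swing forward as they close: fully open they stand 13 mm farther back than shut.
Start: joints at [1.17, 0.313, 0.046, 1.304, 0, 1.431], TCP at [0.148, 0.556, 0.253] pointing down, gripper open.
Joint ranges: [-2.76, 2.76], [-0.86, 1.69], [-1.03, 1.26], [-2.2, 2.34], [-1.47, 1.5], [-3.14, 3.14]. Speed limits (rad/s): [2.57, 2.57, 3.14, 3.14, 3.14, 3.14].

## Interface

Orientations are given as a unit quaternion [w, x, y, z].
In Python, from workcell import env gives the robot as it stands.
- The arm moves only by the shell command python3 nudge.py 'ROWS' [OPENING] [FORCE]. ROWS is a JSON list of rows, 1 to 8 of them, each of 6 numbers: dx, dy, dz in m, then a rotation vector rx, ry, rz in rad; each row is the pose to reach, as a shift and turn from the pose commanded when the command began, along the tool's axes at that moment; what a row does not reach only later rows make up. A row lasts 1/8 s, in which the tool goes at most 0.0625 m and 0.188 rad, less where a joint would pass 70% of its speed; a pose out of reach is approached as far as the arm can. OPENING is the finger opening in m, set as the command begins (- or left out keeps the last). The fingers move at their own pace and stop on an object; FORCE is the grip in N (left out, the last holds). Time passes only in rows, so rows that do not move let the fingers close. It prints the time, the measured TCP pose, the force, the opening and the grip force at its end.
- env.get_state(): the state, without advancing time (a new reading comes with each control period).
- env.read_camera(name): name is "side" or "top" or "wrist"; returns a dict with "image" (480x640x3 uint8, red, green, blue), "K" (3x3 intrinsics, pixels), "R" (3x3) and "t" (3): a world point X has camera coordinates R X + t. Camera axes: x right, y down, z forward; pixel columns grow to the right and rows downward; lengths in m; the calibration is good to about 2 mm. A picture is of the moment at which its call begins. There is no depth.
- env.hand_in(): hands the job in; it is judged then, once.
The state is a dict: "clock": time; "joint_pos": joint angles; "qvel": joint speeds; "tau": joint torques, N m; "tcp_pos": TCP position; "orientation": TCP orientation; "wrist_force": force on the tool from outside, world axes, zero at the start; "ft_torque": the same for the moment, N m; "finger_gap": finger opening in m; "grip_force": force on a finger pad.
Only numpy, scipy, OpenCV 4.12 (cv2) and the standard library are available. Lean on these libraries where they do the work, as an engineer would, in place of code of your own. Each camera call takes 0.05 s, during which the arm holds its last target. There are 200 camera calls.

## Task

Sound all three sockets of the steel tool base with the depth rod, touching the bottom of each, in order from the end with the brass strip, and put the rod back in its stand. Then fit every socket with the stud whose shank is just as long as that socket is deep, so that it stands on the bottom with its shoulder flush with the base's top (a socket with no such stud stays empty, a stud that suits no socket stays on the bench). Last, start the curing lamp by pressing its red dome key just until it clicks, not down to its stop, and let go; leave the other bench things where they are.

Things in the scene. Friction and masses are not known exactly. Their poses are not given: they have to be found in the camera images.
- base: dark steel tool base, fixed, 85 (x) x 285 (y) x 52 mm tall, three round blind sockets in a row along its y. Origin: centre of its underside; its y points to its left end, the end marked with a brass strip. The sockets are 95 mm apart.
- socket_1 (a point): centre of the mouth of the left (brass strip end) socket, level with the base's top face (52 mm up). Bore 38 mm across, flat bottom; the depth is unknown: 12, 19, 26 or 33 mm, each socket different.
- socket_2 (a point): centre of the mouth of the middle socket, level with the base's top face (52 mm up). Bore 38 mm across, flat bottom; the depth is unknown: 12, 19, 26 or 33 mm, each socket different.
- socket_3 (a point): centre of the mouth of the right socket, level with the base's top face (52 mm up). Bore 38 mm across, flat bottom; the depth is unknown: 12, 19, 26 or 33 mm, each socket different.
- stud_red: red-headed stud: plain aluminium shank 34 mm across and 12 mm long, then a red plastic head 22 mm across and 30 mm tall. Stands on the mat, shank down. Origin: centre of the shank's foot; z up along the stud; the shoulder between shank and head lies at z = 12 mm. May be absent.
- stud_yellow: yellow-headed stud: plain aluminium shank 34 mm across and 19 mm long, then a yellow plastic head 22 mm across and 30 mm tall. Stands on the mat, shank down. Origin: centre of the shank's foot; z up along the stud; the shoulder between shank and head lies at z = 19 mm. May be absent.
- stud_green: green-headed stud: plain aluminium shank 34 mm across and 26 mm long, then a green plastic head 22 mm across and 30 mm tall. Stands on the mat, shank down. Origin: centre of the shank's foot; z up along the stud; the shoulder between shank and head lies at z = 26 mm. May be absent.
- stud_blue: blue-headed stud: plain aluminium shank 34 mm across and 33 mm long, then a blue plastic head 22 mm across and 30 mm tall. Stands on the mat, shank down. Origin: centre of the shank's foot; z up along the stud; the shoulder between shank and head lies at z = 33 mm. May be absent.
- rod: depth rod: steel rod 9 mm across and 62 mm long, a 24 mm collar 4 mm thick above it, then an orange grip 16 mm across and 40 mm tall. Origin at the tip; z up along the rod: collar at z = 62 to 66 mm, grip from 66 to 106 mm.
- rod_tip (a point): tip of the depth rod
- rod_grip (a point): middle of the orange grip, 86 mm above the tip
- stand: fixed wooden stand of the rod, 70 x 70 mm, 70 mm tall, with an upright hole 14 mm across and 66 mm deep in its middle. The rod hangs in it by its collar, the tip 8 mm above the bench. Origin: centre of the underside.
- stand_top (a point): centre of the mouth of the stand's hole, 70 mm up
- lamp_box: fixed white control box of the curing lamp, 110 x 110 x 40 mm, with the red dome key in the middle of its top. Origin: centre of the underside.
- cure_key (a joint): travel of the dome key in m, 0 up, growing as it is pressed straight down. The force climbs to about 8 N at 2 mm, then drops to about 3 N at 6 mm (the click; the lamp takes the press from 3.5 mm on) and climbs again steeply to about 17 N at the hard stop at 9 mm. Springs back when let go.
- key_top (a point): top of the red dome key, 30 mm across, 55 mm above the bench when up; moves with the key
- spool: bystander: orange thread spool 36 mm across, 30 tall; origin at its underside or middle
- resin: bystander: amber bottle 34 mm across, 85 tall; origin at its underside or middle
- beads: bystander: green glass jar 52 mm across, 55 tall; origin at its underside or middle
- cork: bystander: cork block 50 x 30 x 25 mm; origin at its underside or middle
- driver: bystander: yellow-handled screwdriver 150 mm long lying on the bench; origin at its underside or middle
- puck: bystander: brass weight 50 mm across, 28 tall; origin at its underside or middle

How it is judged:
On the way, in this order (a step that is already met when the one before it is completed fails the run):
1. the rod's tip rests on the bottom of the left socket (horizontal distance between rod_tip and socket_1 below 0.014 m and (contact force between rod and floor_red_c0 above 0.3 N or contact force between rod and floor_yellow_c0 above 0.3 N or contact force between rod and floor_green_c0 above 0.3 N or contact force between rod and floor_blue_c0 above 0.3 N)), for 0.05 s.
2. the rod's tip rests on the bottom of the middle socket (horizontal distance between rod_tip and socket_2 below 0.014 m and (contact force between rod and floor_red_c0 above 0.3 N or contact force between rod and floor_yellow_c0 above 0.3 N or contact force between rod and floor_green_c0 above 0.3 N or contact force between rod and floor_blue_c0 above 0.3 N)), for 0.05 s.
3. the rod's tip rests on the bottom of the right socket (horizontal distance between rod_tip and socket_3 below 0.014 m and (contact force between rod and floor_red_c0 above 0.3 N or contact force between rod and floor_yellow_c0 above 0.3 N or contact force between rod and floor_green_c0 above 0.3 N or contact force between rod and floor_blue_c0 above 0.3 N)), for 0.05 s.
4. the rod is back in its stand, and every stud present stands in the socket of its depth, shoulder flush, or on the bench if no socket has its depth (((horizontal distance between stud_red and floor_red_c0 below 0.005 m and z of stud_red in the frame of base between 0.038 and 0.042 m and angle between stud_red's own z axis and vertical below 0.12 rad and linear speed of stud_red below 0.02 m/s) or (horizontal distance between stud_red and floor_red_c0 above 0.85 m and height (world z) of stud_red between -0.02 and 0.03 m and horizontal distance between stud_red and base above 0.07 m)) and ((horizontal distance between stud_yellow and floor_yellow_c0 below 0.005 m and z of stud_yellow in the frame of base between 0.031 and 0.035 m and angle between stud_yellow's own z axis and vertical below 0.12 rad and linear speed of stud_yellow below 0.02 m/s) or (horizontal distance between stud_yellow and floor_yellow_c0 above 0.85 m and height (world z) of stud_yellow between -0.02 and 0.03 m and horizontal distance between stud_yellow and base above 0.07 m)) and ((horizontal distance between stud_green and floor_green_c0 below 0.005 m and z of stud_green in the frame of base between 0.024 and 0.028 m and angle between stud_green's own z axis and vertical below 0.12 rad and linear speed of stud_green below 0.02 m/s) or (horizontal distance between stud_green and floor_green_c0 above 0.85 m and height (world z) of stud_green between -0.02 and 0.03 m and horizontal distance between stud_green and base above 0.07 m)) and ((horizontal distance between stud_blue and floor_blue_c0 below 0.005 m and z of stud_blue in the frame of base between 0.017 and 0.021 m and angle between stud_blue's own z axis and vertical below 0.12 rad and linear speed of stud_blue below 0.02 m/s) or (horizontal distance between stud_blue and floor_blue_c0 above 0.85 m and height (world z) of stud_blue between -0.02 and 0.03 m and horizontal distance between stud_blue and base above 0.07 m)) and horizontal distance between rod_tip and stand below 0.006 m and z of rod_tip in the frame of stand below 0.014 m and angle between rod's own z axis and vertical below 0.12 rad), for 0.2 s.
5. the dome key is pressed past its click (value of joint cure_key above 0.0035 m).
At the end, for the whole second after the job is handed in: Each stud present whose shank length equals the depth of a socket stands upright (within 0.12 rad) in that socket, within 5 mm of its centre and its shoulder within 2 mm of the base's top; other studs are on the bench; the rod hangs upright in its stand; the key is up again (all of step 4 and value of joint cure_key below 0.0015 m); the robot touches nothing.
It fails at once if the dome key is pressed on to its stop (beyond 8 mm) (value of joint cure_key above 0.008 m).
It fails at once if a bystander is moved by more than 5 cm (distance of any of spool, resin, beads, cork, driver, puck from where it was at the start of the episode above 0.05 m).
Of stud_red, stud_yellow, stud_green, stud_blue only 3 to 4 are there at a start; the rules pass over those that are not, and their reading is None.
At some moment in a run one of stud_red, stud_yellow, stud_green may be knocked a few centimetres aside while the robot is not near it.
It also fails if it takes over 210 s, if anything falls off the work surface, if the arm or the gripper's body presses on something with over 40 N, if the wrist force passes 120 N, or if a joint passes its speed limit or range.

## Working session

There is one attempt and no reset: what is moved stays moved. The work goes in short steps, Python scripts to look and compute and a shell command to move; the robot and the scene stay as the last step left them, time stands still between calls to the robot, and variables do not carry over. Pictures are saved under pics/ and viewed, at most 14 in all, crops included, and the job is handed in when it is done.

```bash
ls; mkdir -p pics; python3 - <<'E'
from workcell import env
import cv2
for n in ["top","side"]:
    c=env.read_camera(n); cv2.imwrite(f"pics/{n}0.png",c["image"][:,:,::-1]); print(n,c["K"],c["R"],c["t"])
print(env.get_state())
E
```

```text
nudge.py
pics
workcell.py
top [[468.45036369   0.         324.71918704]
 [  0.         468.45036369 240.09120284]
 [  0.           0.           1.        ]] [[ 0.02373851 -0.99970033 -0.00597811]
 [-0.99374908 -0.02294387 -0.10925358]
 [ 0.10908368  0.00853426 -0.99399593]] [-0.03533698  0.52116043  1.22277802]
side [[437.0109516    0.         319.626638  ]
 [  0.         437.0109516  245.29254907]
 [  0.           0.           1.        ]] [[ 0.98800375 -0.15365089 -0.01549152]
 [-0.12605667 -0.7444627  -0.65565616]
 [ 0.0892093   0.64974356 -0.75490066]] [-0.51371862  0.12788395  0.90679688]
{'clock': 0.1, 'joint_pos': array([1.17035850e+00, 3.13927974e-01, 4.50951155e-02, 1.30359465e+00,
       9.85580869e-08, 1.43116111e+00]), 'qvel': array([-0.00147555, -0.0022452 ,  0.00349207, -0.00060306,  0.00011595,
        0.00118392]), 'tau': array([ 2.79338688e-03, -4.81727636e+01,  2.99241525e+01,  1.28118342e-02,
       -1.04030428e-04,  2.31084869e-05]), 'tcp_pos': array([0.14813236, 0.55516091, 0.25249752]), 'orientation': array([-2.17620446e-04,  1.30032010e-01,  9.91509461e-01, -7.86023535e-04]), 'wrist_force': array([ 0.62911024, -0.25330495,  0.15085135]), 'ft_torque': array([ 0.01017652, -0.01647463, -0.01116421]), 'grip_force': 0.0, 'finger_gap': 0.08527855294257272}
```
View pics/top0.png

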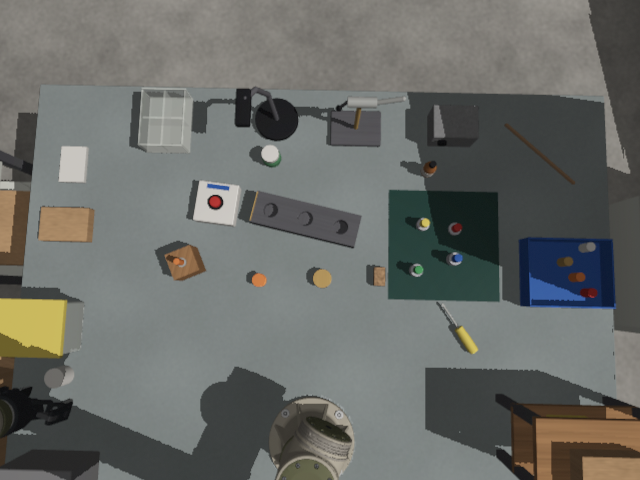

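View pics/side0.png

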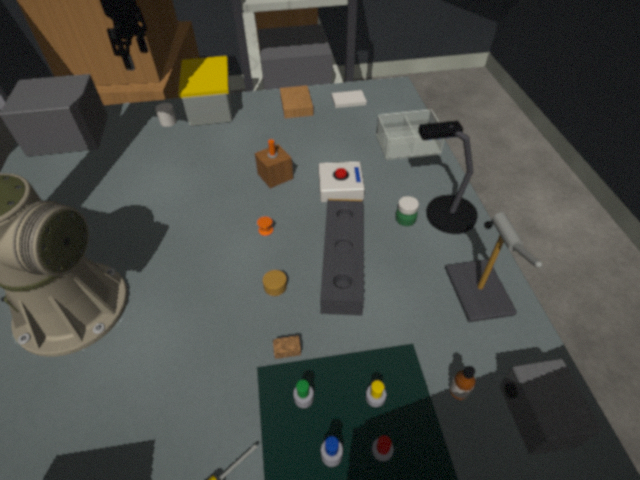

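The top view shows all four studs on the mat: yellow (424,224), red (455,229), green (416,270) and blue (455,259). The base runs from (252,205) to (358,233) with its brass end at left. The key is at (215,202) and the rod in its stand at (177,261). The side view agrees.

```bash
cat > h.py <<'E'
import numpy as np, cv2
from workcell import env
from scipy.spatial.transform import Rotation as Rn
def proj(c,X): p=c["K"]@(c["R"]@np.asarray(X,float)+c["t"]); return p[:2]/p[2]
def ray(c,uv):
    d=c["R"].T@np.linalg.solve(c["K"],[uv[0],uv[1],1.]); return -c["R"].T@c["t"],d
def onplane(c,uv,z):
    o,d=ray(c,uv); return o+d*(z-o[2])/d[2]
def tri(c1,u1,c2,u2):
    A=[];b=[]
    for c,u in((c1,u1),(c2,u2)):
        o,d=ray(c,u); d/=np.linalg.norm(d); P=np.eye(3)-np.outer(d,d); A.append(P);b.append(P@o)
    return np.linalg.lstsq(np.vstack(A),np.hstack(b),rcond=None)[0]
HUE=dict(red=[(0,6),(174,180)],orange=[(7,14)],yellow=[(22,34)],green=[(50,85)],blue=[(105,125)])
def blobs(c,col,box=None,smin=120,vmin=70,amin=12):
    h=cv2.cvtColor(c["image"],cv2.COLOR_RGB2HSV); m=np.zeros(h.shape[:2],np.uint8)
    for a,b in HUE[col]: m|=cv2.inRange(h,(a,smin,vmin),(b,255,255))
    if box: k=np.zeros_like(m); x0,y0,x1,y1=box; k[y0:y1,x0:x1]=255; m&=k
    n,_,s,ce=cv2.connectedComponentsWithStats(m)
    return sorted([(int(s[i,4]),ce[i].round(1).tolist(),s[i,:4].tolist()) for i in range(1,n) if s[i,4]>=amin],reverse=True)
def totool(target,rz=None):
    """shift in tool axes from present measured TCP to target TCP position"""
    s=env.get_state(); q=s["orientation"]; R=Rn.from_quat([q[1],q[2],q[3],q[0]]).as_matrix()
    return R.T@(np.asarray(target)-s["tcp_pos"]),R
E
python3 - <<'E'
from h import *
t=env.read_camera("top"); s=env.read_camera("side")
T=dict(red=(435,210,480,300),yellow=(410,210,440,240),green=(400,255,430,285),blue=(440,245,470,275))
S=dict(red=(365,425,400,470),yellow=(360,370,395,410),green=(285,370,320,410),blue=(315,430,350,470))
L=dict(red=.012,yellow=.019,green=.026,blue=.033)
for k in T:
    a=blobs(t,k,T[k])[:2]; b=blobs(s,k,S[k])[:2]; print(k,a,b)
    if a and b: print(tri(t,a[0][1],s,b[0][1]).round(4), onplane(t,a[0][1],L[k]+.026).round(4), onplane(s,b[0][1],L[k]+.02).round(4))
for nm,col,bt,bs,z in(("key","red",(200,190,230,215),(330,165,350,182),.052),("rod","orange",(160,245,200,280),(260,135,285,155),.1)):
    a=blobs(t,col,bt)[:2]; b=blobs(s,col,bs)[:2]; print(nm,a,b)
    if a and b: print(tri(t,a[0][1],s,b[0][1]).round(4), onplane(t,a[0][1],z).round(4))
im=np.hstack([cv2.resize(t["image"][150:300,150:370],None,fx=3.6,fy=3.6,interpolation=cv2.INTER_CUBIC)])
cv2.imwrite("pics/crop1.png",im[:,:,::-1])
print(proj(t,[.148,.556,.25]))
E
```

```text
red [(50, [457.3, 227.3], [454, 224, 8, 8])] []
yellow [(58, [424.5, 222.5], [420, 219, 10, 8])] [(207, [376.8, 388.4], [371, 380, 14, 19])]
[ 0.5739 -0.2868  0.0401] [ 0.5729 -0.2858  0.045 ] [ 0.5743 -0.2864  0.039 ]
green [(43, [418.0, 269.3], [415, 266, 8, 7])] [(173, [302.3, 387.6], [296, 380, 13, 17])]
[ 0.4491 -0.2684  0.0475] [ 0.4485 -0.2676  0.052 ] [ 0.4494 -0.2677  0.046 ]
blue [(56, [458.0, 257.5], [454, 254, 9, 8])] [(206, [331.4, 445.1], [325, 436, 14, 20])]
[ 0.4813 -0.3698  0.0583] [ 0.4811 -0.3696  0.059 ] [ 0.4818 -0.3683  0.053 ]
key [(113, [214.8, 201.3], [209, 196, 12, 12])] [(101, [340.4, 173.3], [335, 168, 12, 11])]
[0.6166 0.2718 0.0455] [0.6159 0.2701 0.052 ]
rod [(617, [184.5, 262.0], [165, 246, 35, 34])] [(126, [270.3, 147.6], [261, 139, 15, 16]), (29, [280.7, 150.2], [277, 145, 8, 10])]
[0.4496 0.3243 0.1075] [0.4506 0.3267 0.1   ]
[ 47.39098989 397.32048767]
```

View pics/crop1.png

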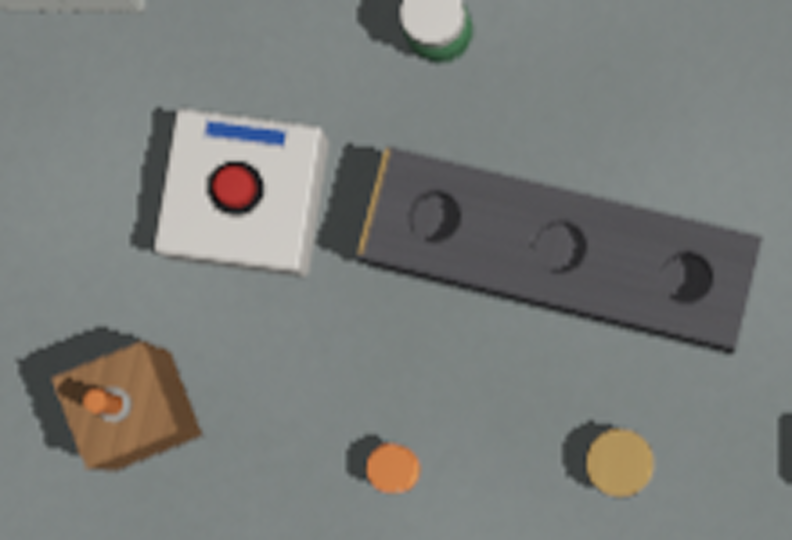

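```bash
python3 - <<'E'
from h import *
t=env.read_camera("top"); f=lambda p,z: onplane(t,(150+p[0]/3.6-.36,150+p[1]/3.6-.36),z)
C=np.array([f(p,.052) for p in((388,148),(762,237),(733,351),(358,262))]); print(C.round(3)); 
ce=C.mean(0); ax=(C[0]+C[3]-C[1]-C[2])[:2]; print("len",np.linalg.norm(ax)/2,"yaw",np.arctan2(-ax[0],ax[1])); ax/=np.linalg.norm(ax)
print("sockets",[(ce[:2]+k*.095*ax).round(4) for k in(1,0,-1)], [f(p,.052)[:2].round(4) for p in((435,216),(559,247),(688,277))])
S=np.array([f(p,.07) for p in((52,380),(145,342),(183,433),(90,470))]);print("stand",S.mean(0).round(4),"cap",f((95,401),.114).round(4),"collar",f((113,403),.074).round(4))
w=env.read_camera("wrist"); cv2.imwrite("pics/w0.png",w["image"][:,:,::-1])
o=-w["R"].T@w["t"]; print("wristcam pos",o,"axes",w["R"].round(3))
print(totool(S.mean(0)+[0,0,.18]))
E
```

```text
[[ 0.647  0.158  0.052]
 [ 0.587 -0.118  0.052]
 [ 0.502 -0.098  0.052]
 [ 0.561  0.177  0.052]]
len 0.2822508555450758 yaw -0.21264363377506804
sockets [array([0.5944, 0.1226]), array([0.5744, 0.0297]), array([ 0.5543, -0.0632])] [array([0.5968, 0.1218]), array([0.5759, 0.0302]), array([ 0.5559, -0.0646])]
stand [0.451  0.3416 0.07  ] cap [0.4517 0.3435 0.114 ] collar [0.4529 0.3436 0.074 ]
wristcam pos [0.07567147 0.57523823 0.3739943 ] axes [[ 0.259  0.966 -0.001]
 [ 0.923 -0.247  0.296]
 [ 0.286 -0.078 -0.955]]
(array([-0.34767818, -0.12858612,  0.00304418]), array([[-9.66183295e-01,  2.57856121e-01, -2.47372914e-04],
       [ 2.57856216e-01,  9.66183171e-01, -5.01514664e-04],
       [ 1.09688921e-04, -5.48341734e-04, -9.99999844e-01]]))
```

```bash
python3 nudge.py '[[-0.05,-0.02,0,0,0,0],[-0.1,-0.04,0,0,0,0],[-0.15,-0.06,0,0,0,0],[-0.2,-0.08,0,0,0,0],[-0.25,-0.1,0,0,0,0],[-0.3,-0.11,0,0,0,0],[-0.34,-0.125,0,0,0,0],[-0.347,-0.127,0,0,0,0]]' 0.05
python3 - <<'E'
from h import *
print(env.get_state()["tcp_pos"],env.get_state()["clock"]);w=env.read_camera("wrist"); cv2.imwrite("pics/w1.png",w["image"][:,:,::-1])
for z in(.07,.094,.114): print(proj(w,[.4522,.343,z]).round(1))
print(blobs(w,"orange",smin=180,vmin=150)[:4])
E
```

```text
clock: 1.3
tcp_pos: [0.4529, 0.3418, 0.2529]
orientation: [0.0, 0.132, 0.991, -0.0]
wrist_force: [-0.9, -0.3, 0.8]
finger_gap: 0.0498
grip_force: 0.0
[0.45289121 0.34175297 0.25294619] 1.3
[324.5 210.6]
[324.5 218.6]
[324.6 226.4]
[(75, [115.0, 207.1], [103, 195, 22, 29])]
```

View pics/w1.png

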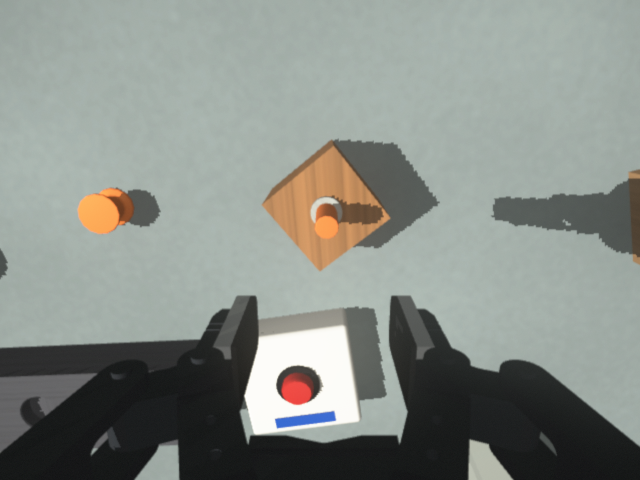

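The wrist view has the rod cap at (326.5,229) and the collar at (326,211). This fits the estimate to about 1–2 mm.

```bash
python3 - <<'E'
from h import *
w=env.read_camera("wrist")
h=cv2.cvtColor(w["image"],cv2.COLOR_RGB2HSV)
print(blobs(w,"orange",(300,195,350,250),smin=150,vmin=170)[:3])
a=onplane(w,(326.5,229),.114);b=onplane(w,(326.3,211),.074); print(a,b)
k=onplane(w,(296,381),.055);print("key",k)
print(totool([*((a+b)/2)[:2],.1])[0])
E
```

```text
[(506, [325.0, 225.7], [314, 206, 25, 34])]
[0.45375247 0.34412812 0.114     ] [0.45142952 0.34487081 0.074     ]
key [0.60343038 0.27540908 0.055     ]
[-0.00099125  0.00190023  0.15302914]
```

```bash
python3 nudge.py '[[-0.001,0.002,0.05,0,0,0],[-0.001,0.002,0.1,0,0,0],[-0.001,0.002,0.14,0,0,0],[-0.001,0.002,0.153,0,0,0],[-0.001,0.002,0.153,0,0,0]]' 0.05 && python3 nudge.py '[[0,0,0,0,0,0],[0,0,0,0,0,0],[0,0,0,0,0,0],[0,0,0,0,0,0],[0,0,0,0,0,0],[0,0,0,0,0,0]]' 0 50; python3 - <<'E'
from h import *
s=env.get_state(); print(s["tcp_pos"],s["wrist_force"])
E
```

```text
clock: 2.02
tcp_pos: [0.4514, 0.3457, 0.1003]
orientation: [-0.0, 0.129, 0.992, -0.0]
wrist_force: [0.1, -0.1, 0.1]
finger_gap: 0.0502
grip_force: 0.0
clock: 2.78
tcp_pos: [0.4534, 0.3458, 0.1023]
orientation: [0.001, 0.13, 0.992, 0.001]
wrist_force: [-1.2, -0.5, 6.7]
finger_gap: 0.0147
grip_force: 48.6
[0.45338481 0.34576531 0.10230306] [-1.22802149 -0.47663262  6.70000253]
```

```bash
python3 nudge.py '[[0,0,-0.01,0,0,0],[0,0,-0.04,0,0,0],[0,0,-0.08,0,0,0],[0,0,-0.12,0,0,0],[0,0,-0.12,0,0,0]]'; python3 - <<'E'
from h import *
s=env.get_state(); print(s["tcp_pos"],s["wrist_force"],s["finger_gap"])
c=env.read_camera("side"); cv2.imwrite("pics/s1.png",cv2.resize(c["image"][60:260,180:430],None,fx=3,fy=3)[:,:,::-1])
print(totool([.5956,.1222,.2])[0])
E
```

```text
clock: 3.4
tcp_pos: [0.4542, 0.3461, 0.2247]
orientation: [0.003, 0.13, 0.991, 0.002]
wrist_force: [-0.1, -0.2, -1.6]
finger_gap: 0.0143
grip_force: 48.7
[0.45419042 0.34608866 0.22468762] [-0.14219202 -0.19528222 -1.5858263 ] 0.014298745205994508
[-0.19510636 -0.17912142  0.02245544]
```

View pics/s1.png

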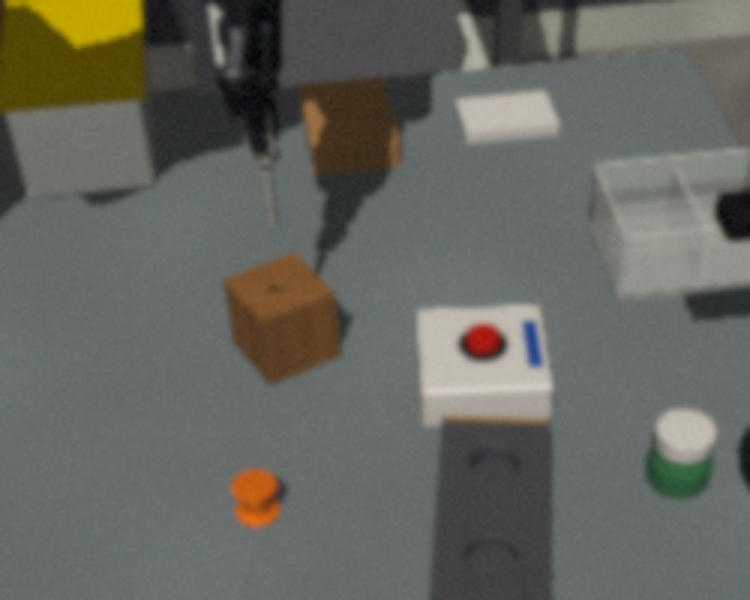

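The side view shows the rod free of the stand and upright, with its tip at crop pixel (272,222).

```bash
python3 nudge.py '[[-0.04,-0.036,0,0,0,0],[-0.08,-0.072,0,0,0,0],[-0.12,-0.108,0,0,0,0],[-0.16,-0.144,0,0,0,0],[-0.185,-0.17,0,0,0,0],[-0.195,-0.179,0,0,0,0],[-0.195,-0.179,0,0,0,0]]'; python3 - <<'E'
from h import *
p=[];
for i in range(3):
    w=env.read_camera("wrist"); s=env.get_state(); p.append([*s["tcp_pos"],*s["wrist_force"]])
print(np.array(p).round(4)); print(totool([.5956,.1222,.2])[0])
cv2.imwrite("pics/w2.png",w["image"][:,:,::-1])
for q in ([.5956,.1222],[.575,.03]): print(proj(w,[*q,.052]))
print("tip expected",proj(w,s["tcp_pos"]-[0,0,.093]))
E
```

```text
clock: 4.32
tcp_pos: [0.5941, 0.1214, 0.2191]
orientation: [-0.001, 0.131, 0.991, 0.0]
wrist_force: [0.2, 0.3, -0.5]
finger_gap: 0.0147
grip_force: 48.8
[[ 0.5938  0.1223  0.2194 -0.6655 -0.5165 -1.1323]
 [ 0.5937  0.1228  0.2198 -0.7313  0.0404 -1.3044]
 [ 0.5937  0.123   0.22   -0.1898  0.2121 -0.2046]]
[-0.0020903  -0.00031342  0.0200117 ]
[323.0009284  219.93547735]
[194.19239378 225.00628438]
tip expected [323.38655398 251.26983067]
```

View pics/w2.png

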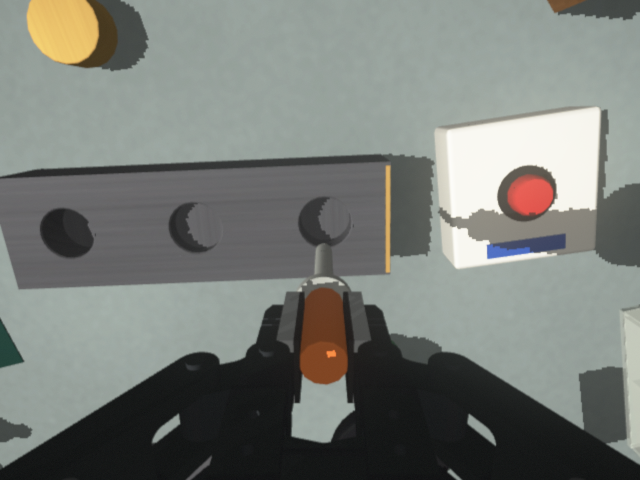

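The wrist view shows the rod tip near (323,247). Socket mouths are at (325,221), (195,227) and (67,233), and the dome at (529,195). The sockets are where predicted.

```bash
python3 - <<'E'
from h import *
w=env.read_camera("wrist")
for p in((325,221),(195,227),(67,233)): print(onplane(w,p,.052).round(4))
print("key",onplane(w,(529,195),.055), "ring",onplane(w,(527,193),.04),"strip",onplane(w,(388.5,219),.052))
print(totool([.5956,.1222,.2])[0])
E
python3 nudge.py '[[-0.002,0,0.03,0,0,0],[-0.002,0,0.06,0,0,0],[-0.002,0,0.075,0,0,0],[-0.002,0,0.075,0,0,0]]'
```

```text
[0.5969 0.1237 0.052 ]
[0.5768 0.0302 0.052 ]
[ 0.5568 -0.0627  0.052 ]
key [0.61486629 0.26863376 0.055     ] ring [0.61787166 0.27396717 0.04      ] strip [0.60736386 0.1688445  0.052     ]
[-0.0020597  -0.00046046  0.02020642]
clock: 5.03
tcp_pos: [0.5954, 0.122, 0.1444]
orientation: [-0.001, 0.129, 0.992, -0.0]
wrist_force: [0.4, -0.3, -0.4]
finger_gap: 0.0147
grip_force: 48.8
```

```bash
python3 nudge.py '[[0,0,0.004,0,0,0],[0,0,0.008,0,0,0],[0,0,0.013,0,0,0],[0,0,0.013,0,0,0]]'; python3 nudge.py '[[0,0,0.004,0,0,0],[0,0,0.007,0,0,0],[0,0,0.007,0,0,0]]'
```

```text
clock: 5.52
tcp_pos: [0.5963, 0.1213, 0.132]
orientation: [-0.0, 0.13, 0.992, 0.0]
wrist_force: [-0.2, 0.7, -0.0]
finger_gap: 0.0146
grip_force: 48.8
clock: 5.9
tcp_pos: [0.5972, 0.1213, 0.1272]
orientation: [0.001, 0.13, 0.992, 0.0]
wrist_force: [-1.5, 0.2, 9.6]
finger_gap: 0.0143
grip_force: 50.0
```

```bash
python3 - <<'E'
from h import *
p=[]
for i in range(3):
    env.read_camera("side"); p.append(env.get_state()["tcp_pos"])
print(np.mean(p,0), env.get_state()["wrist_force"]); print(totool([.576,.030,.147])[0])
E
python3 nudge.py '[[0,0,-0.03,0,0,0],[0,0,-0.04,0,0,0],[-0.002,-0.045,-0.04,0,0,0],[-0.004,-0.094,-0.04,0,0,0],[-0.004,-0.094,-0.03,0,0,0],[-0.004,-0.094,-0.02,0,0,0],[-0.004,-0.094,-0.02,0,0,0]]'; python3 - <<'E'
from h import *
p=[]
for i in range(3):
    env.read_camera("side"); p.append(env.get_state()["tcp_pos"])
print(np.mean(p,0)); print(totool([.576,.030,.147])[0])
E
```

```text
[0.59715013 0.12131499 0.12719657] [-2.6888931  -1.20210273  8.83976813]
[-0.00314821 -0.09367623 -0.01985263]
clock: 6.92
tcp_pos: [0.5753, 0.0304, 0.1437]
orientation: [-0.001, 0.129, 0.992, 0.0]
wrist_force: [-0.8, 0.8, -0.2]
finger_gap: 0.0149
grip_force: 49.1
[0.57603369 0.03048747 0.14481794]
[ 0.00017385 -0.00048756 -0.00180743]
```

```bash
python3 nudge.py '[[0,0,0.004,0,0,0],[0,0,0.008,0,0,0],[0,0,0.014,0,0,0],[0,0,0.014,0,0,0]]'; python3 - <<'E'
from h import *
p=[]
for i in range(3):
    env.read_camera("side"); p.append([*env.get_state()["tcp_pos"],*env.get_state()["wrist_force"]])
print(np.mean(p,0).round(4))
E
```

```text
clock: 7.58
tcp_pos: [0.5771, 0.0295, 0.1341]
orientation: [0.002, 0.13, 0.992, 0.0]
wrist_force: [-3.5, 0.8, 15.4]
finger_gap: 0.0145
grip_force: 51.0
[ 0.5771  0.0295  0.1341 -3.6288 -0.0798 15.156 ]
```

```bash
python3 nudge.py '[[0,0,-0.03,0,0,0],[0,0,-0.035,0,0,0],[-0.002,-0.045,-0.035,0,0,0],[-0.004,-0.094,-0.035,0,0,0],[-0.004,-0.094,-0.02,0,0,0],[-0.004,-0.094,0,0,0,0],[-0.004,-0.094,0,0,0,0]]'; python3 nudge.py '[[0,0,0.003,0,0,0],[0,0,0.006,0,0,0],[0,0,0.01,0,0,0],[0,0,0.01,0,0,0]]';python3 - <<'E'
from h import *
p=[]
for i in range(3):
    env.read_camera("side"); p.append([*env.get_state()["tcp_pos"],*env.get_state()["wrist_force"]])
print(np.mean(p,0).round(4))
E
```

```text
clock: 8.6
tcp_pos: [0.5539, -0.0615, 0.1286]
orientation: [-0.002, 0.13, 0.992, 0.0]
wrist_force: [-0.1, 0.1, -0.2]
finger_gap: 0.0144
grip_force: 49.2
clock: 9.1
tcp_pos: [0.5556, -0.0622, 0.1211]
orientation: [-0.0, 0.13, 0.992, 0.0]
wrist_force: [-0.3, 0.4, -0.6]
finger_gap: 0.0145
grip_force: 49.2
[ 0.5558 -0.0623  0.1214 -0.1806  0.0383 -0.5382]
```

```bash
python3 nudge.py '[[0,0,0.002,0,0,0],[0,0,0.004,0,0,0],[0,0,0.004,0,0,0]]'; python3 nudge.py '[[0,0,0.003,0,0,0],[0,0,0.006,0,0,0],[0,0,0.006,0,0,0]]';python3 - <<'E'
from h import *
p=[]
for i in range(3):
    env.read_camera("side"); p.append([*env.get_state()["tcp_pos"],*env.get_state()["wrist_force"]])
print(np.mean(p,0).round(4))
E
```

```text
clock: 9.62
tcp_pos: [0.5568, -0.0627, 0.1201]
orientation: [0.002, 0.13, 0.992, -0.0]
wrist_force: [-3.6, 1.1, 15.1]
finger_gap: 0.0145
grip_force: 51.2
clock: 10.0
tcp_pos: [0.5615, -0.0638, 0.1187]
orientation: [0.008, 0.13, 0.991, -0.001]
wrist_force: [-1.1, 0.2, 32.6]
finger_gap: 0.0146
grip_force: 54.2
[ 0.5615 -0.0638  0.1187 -1.2461  0.1097 31.8291]
```

```bash
python3 nudge.py '[[0,0,-0.03,0,0,0],[0,0,-0.07,0,0,0],[0,0,-0.11,0,0,0],[0,0,-0.11,0,0,0]]'; python3 - <<'E'
from h import *
env.read_camera("side");print(env.get_state()["tcp_pos"],totool([.4528,.345,.2])[0])
E
```

```text
clock: 10.65
tcp_pos: [0.5578, -0.0629, 0.225]
orientation: [0.004, 0.13, 0.992, -0.0]
wrist_force: [-0.6, -0.6, -0.4]
finger_gap: 0.0146
grip_force: 50.9
[ 0.55671892 -0.06263527  0.22280758] [0.20561858 0.36704028 0.02209704]
```

```bash
python3 nudge.py '[[0.028,0.05,0,0,0,0],[0.056,0.1,0,0,0,0],[0.084,0.15,0,0,0,0],[0.112,0.2,0,0,0,0],[0.14,0.25,0,0,0,0],[0.168,0.3,0,0,0,0],[0.196,0.35,0,0,0,0],[0.206,0.367,0,0,0,0]]'; python3 nudge.py '[[0,0,0,0,0,0],[0,0,0.015,0,0,0],[0,0,0.03,0,0,0],[0,0,0.03,0,0,0]]'; python3 - <<'E'
from h import *
p=[]
for i in range(3):
    c=env.read_camera("side"); p.append(env.get_state()["tcp_pos"])
print(np.mean(p,0)); print(totool([.4528,.345,.2])[0])
w=env.read_camera("wrist")
im=np.hstack([cv2.resize(c["image"][110:200,230:310],(400,450),interpolation=2),cv2.resize(w["image"][150:350,240:410],(383,450))])
cv2.imwrite("pics/b1.png",im[:,:,::-1])
print(proj(c,[.4524,.3438,.07]),proj(w,[.4524,.3438,.07]),proj(w,np.mean(p,0)-[0,0,.094]))
E
```

```text
clock: 11.7
tcp_pos: [0.4494, 0.3476, 0.2194]
orientation: [-0.001, 0.128, 0.992, -0.001]
wrist_force: [0.1, -0.4, -0.6]
finger_gap: 0.0147
grip_force: 50.8
clock: 12.2
tcp_pos: [0.4506, 0.3436, 0.1891]
orientation: [-0.002, 0.131, 0.991, -0.001]
wrist_force: [-0.4, 0.7, -0.2]
finger_gap: 0.0144
grip_force: 50.8
[0.45137003 0.34446391 0.19081081]
[-0.00106652  0.00045489 -0.00858204]
[272.45121042 154.97843541] [321.64401276 237.21218789] [322.1037989  249.62954915]
```

View pics/b1.png

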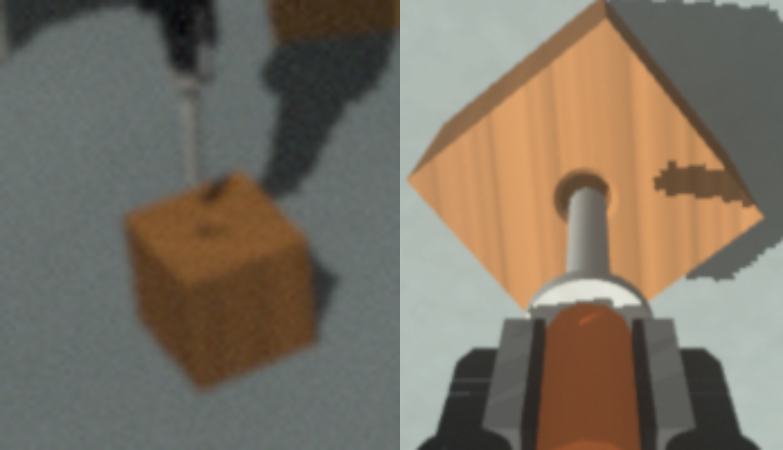

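The wrist crop shows the tip at full-image (324,231) and the hole at (320,238). The tip is off from an upright rod, because the harder press tilted the rod in the grip. I'll work out the tilt.

```bash
python3 - <<'E'
from h import *
w=env.read_camera("wrist"); c=env.read_camera("side")
f=lambda x,y:(240+(x-400)/383*170,150+y/450*200)
tipw=f(588.5,184); hol=onplane(w,f(581,198),.07); print("hole",hol)
tcp=env.get_state()["tcp_pos"]; print(tcp)
for z in(.094,.097,.1): print(z,onplane(w,tipw,z))
ts=(230+193/5,110+183/5); print("tri",tri(w,tipw,c,ts)); print("side pred upright",proj(c,tcp-[0,0,.094]),ts)
print("collar",onplane(w,f(588,300),tcp[2]-.03))
E
```

```text
hole [0.4529498  0.34314765 0.07      ]
[0.45175624 0.34536078 0.19190941]
0.094 [0.44262059 0.34804058 0.094     ]
0.097 [0.44175022 0.34827136 0.097     ]
0.1 [0.44087984 0.34850215 0.1       ]
tri [0.44414442 0.34818547 0.09317499]
side pred upright [271.065892   145.60730369] (268.6, 146.6)
collar [0.44371117 0.3475971  0.16190941]
```

```bash
python3 nudge.py '[[0,0,0,0,-0.05,0],[0,0,0,0,-0.1,0],[0,0,0,0,-0.1,0],[0,0,0,0,-0.1,0]]'; python3 - <<'E'
from h import *
c=env.read_camera("side");w=env.read_camera("wrist");tcp=env.get_state()["tcp_pos"]
im=np.hstack([cv2.resize(c["image"][110:200,230:310],(400,450),interpolation=2),cv2.resize(w["image"][150:350,240:410],(383,450))])
cv2.imwrite("pics/b2.png",im[:,:,::-1])
print(tcp,proj(w,[.4529,.3434,.07]),proj(w,tcp-[0,0,.094]),proj(c,tcp-[0,0,.094]))
E
```

```text
clock: 13.0
tcp_pos: [0.4515, 0.3455, 0.1917]
orientation: [0.049, 0.13, 0.99, -0.006]
wrist_force: [0.6, -0.4, -0.6]
finger_gap: 0.0142
grip_force: 50.6
[0.45169753 0.34537977 0.19146007] [320.25109169 219.63415674] [322.80808309 234.47937213] [271.0597289  145.75333182]
```

View pics/b2.png

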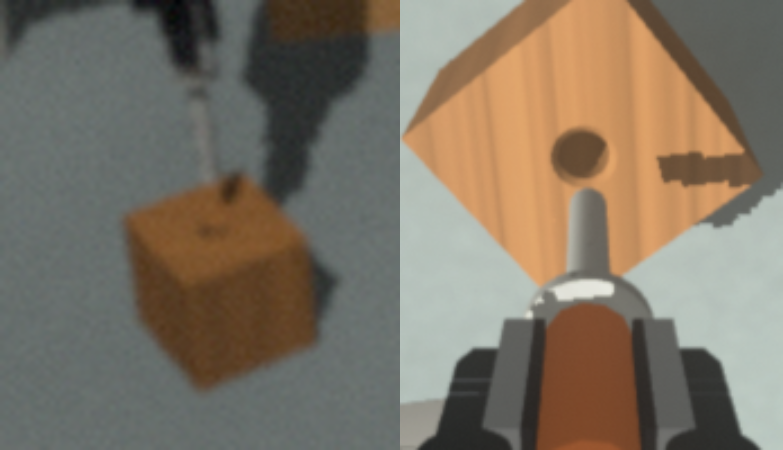

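```bash
python3 - <<'E'
from h import *
w=env.read_camera("wrist");tcp=env.get_state()["tcp_pos"]
f=lambda x,y:(240+(x-400)/383*170,150+y/450*200)
tip=onplane(w,f(588,194),tcp[2]-.094); hole=onplane(w,f(579.5,156),.07); print(tcp,tip,hole)
d=np.r_[(hole-tip)[:2],0]; d[:2]=(d[:2]+([.4528,.3432]-tip[:2]))/2
for z in(.14,.12,.104): print(z,(totool(tcp+d+[0,0,z-tcp[2]])[0]).round(4))
E
```

```text
[0.45170285 0.34531459 0.19134267] [0.45285957 0.34537298 0.09734267] [0.45264309 0.34304276 0.07      ]
0.14 [ 0.0047 -0.0022  0.0511]
0.12 [ 0.0067 -0.0022  0.071 ]
0.104 [ 0.0082 -0.0022  0.087 ]
```

```bash
python3 nudge.py '[[0.001,-0.0022,0.01,0,0,0],[0.0025,-0.0022,0.025,0,0,0],[0.0037,-0.0022,0.04,0,0,0],[0.0047,-0.0022,0.05,0,0,0],[0.0047,-0.0022,0.05,0,0,0]]'; python3 nudge.py '[[0.001,0,0.01,0,0,0],[0.002,0,0.02,0,0,0],[0.003,0,0.03,0,0,0],[0.0036,0,0.036,0,0,0],[0.0036,0,0.036,0,0,0]]'; python3 - <<'E'
from h import *
env.read_camera("side");s=env.get_state();print(s["tcp_pos"],s["wrist_force"],totool([.453,.3432,.104])[0])
E
```

```text
clock: 13.78
tcp_pos: [0.4503, 0.3427, 0.1396]
orientation: [0.049, 0.13, 0.99, -0.007]
wrist_force: [-1.0, -1.0, -1.3]
finger_gap: 0.0146
grip_force: 50.6
clock: 14.4
tcp_pos: [0.4507, 0.3429, 0.1042]
orientation: [0.049, 0.13, 0.99, -0.007]
wrist_force: [0.1, -1.6, -0.2]
finger_gap: 0.015
grip_force: 50.6
[0.45097763 0.343074   0.10469498] [ 0.30480892  0.92533077 -1.19047306] [-0.00184277  0.00064341  0.00088267]
```

```bash
python3 nudge.py '[[0,0,0,0,0,0],[0,0,0,0,0,0],[0,0,0,0,0,0],[0,0,0,0,0,0]]' 0.05;  python3 nudge.py '[[-0.003,0,-0.03,0,0,0],[-0.008,0,-0.08,0,0,0],[-0.013,0,-0.13,0,0.05,0],[-0.015,0,-0.15,0,0.1,0],[-0.015,0,-0.15,0,0.1,0]]'; python3 - <<'E'
from h import *
c=env.read_camera("side");w=env.read_camera("wrist");t=env.read_camera("top");print(env.get_state()["tcp_pos"])
im=np.hstack([cv2.resize(w["image"][100:330,220:440],(383,400)),cv2.resize(t["image"][190:310,390:510],(400,400),interpolation=2)])
cv2.imwrite("pics/b3.png",im[:,:,::-1])
print(proj(w,[.4528,.3436,.114]),proj(w,[.4528,.3436,.074]))
T=(395,200,500,295);S=(260,350,460,480)
for k in("red","yellow","green","blue"):
    a=blobs(t,k,T,vmin=50);b=blobs(s:=c,k,S,vmin=50); print(k,a[:2],b[:2]); 
    if a and b: print(tri(t,a[0][1],c,b[0][1]).round(4))
E
```

```text
clock: 14.95
tcp_pos: [0.4511, 0.3432, 0.1051]
orientation: [0.05, 0.13, 0.99, -0.006]
wrist_force: [-0.4, -0.2, -0.2]
finger_gap: 0.0499
grip_force: 0.0
clock: 15.58
tcp_pos: [0.4527, 0.3434, 0.2573]
orientation: [0.002, 0.13, 0.991, 0.001]
wrist_force: [-0.1, 0.2, -0.7]
finger_gap: 0.05
grip_force: 0.0
[0.45028149 0.34278964 0.25401738]
[324.02706535 227.92870625] [323.93651784 213.2477737 ]
red [(66, [456.8, 227.2], [452, 223, 10, 9])] [(204, [383.4, 444.7], [377, 436, 14, 19])]
[ 0.5641 -0.3745  0.0319]
yellow [(58, [424.5, 222.5], [420, 219, 10, 8])] [(218, [376.8, 388.1], [371, 379, 14, 20])]
[ 0.5738 -0.2867  0.0409]
green [(44, [417.7, 269.3], [414, 266, 9, 7])] [(193, [302.1, 387.0], [295, 379, 15, 18])]
[ 0.4489 -0.2675  0.048 ]
blue [(67, [457.2, 257.7], [452, 254, 11, 8])] [(218, [331.4, 444.8], [325, 436, 14, 20])]
[ 0.4813 -0.3685  0.0554]
```

View pics/b3.png

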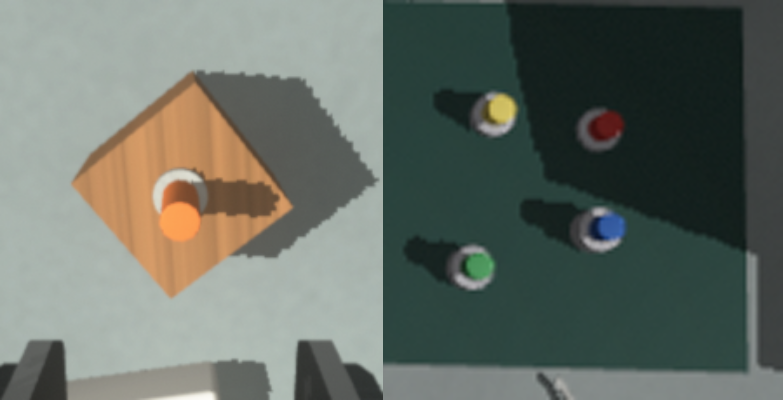

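Rod is hanging straight in its stand. All four studs stand where they were: yellow crop (500,108), red (606,125), green (478,265), blue (608,227). Next is yellow.

```bash
python3 nudge.py '[[-0.025,-0.052,0,0,0,0],[-0.05,-0.104,0,0,0,0],[-0.075,-0.156,0,0,0,0],[-0.1,-0.208,0,0,0,0],[-0.125,-0.26,0,0,0,0],[-0.15,-0.312,0,0,0,0],[-0.175,-0.364,0,0,0,0],[-0.2,-0.416,0,0,0,0]]'; python3 nudge.py '[[-0.02,-0.04,0,0,0,0],[-0.045,-0.09,0,0,0,0],[-0.07,-0.14,0,0,0,0],[-0.082,-0.16,0,0,0,0],[-0.082,-0.16,0,0,0,0],[-0.082,-0.16,0,0,0,0]]'; cat > st.py <<'E'
# measure a stud from the wrist camera: head blob at mid-head height
import sys; from h import *
k=sys.argv[1]; L=dict(red=.012,yellow=.019,green=.026,blue=.033)[k]
w=env.read_camera("wrist"); s=env.get_state(); t=env.read_camera("top"); c=env.read_camera("side")
b=[x for x in blobs(w,k,vmin=50) if x[0]>150][:3]; print(b)
for x in b: 
    p=onplane(w,x[1],L+.02); print("wrist",p.round(4),"tool shift",totool([*p[:2],L+.018])[0].round(4))
a=blobs(t,k,(395,200,500,295),vmin=50)[:1]; d=blobs(c,k,(260,350,460,480),vmin=50)[:1]
if a and d: print("tri",tri(t,a[0][1],c,d[0][1]).round(4))
print(s["tcp_pos"],s["clock"])
E
python3 st.py yellow; python3 - <<'E'
from h import *
w=env.read_camera("wrist");cv2.imwrite("pics/w5.png",w["image"][:,:,::-1])
E
```

```text
clock: 16.73
tcp_pos: [0.5362, -0.1116, 0.254]
orientation: [-0.001, 0.13, 0.992, 0.0]
wrist_force: [1.6, -0.0, -0.3]
finger_gap: 0.0501
grip_force: 0.0
clock: 17.48
tcp_pos: [0.5743, -0.2848, 0.2544]
orientation: [-0.001, 0.13, 0.992, 0.001]
wrist_force: [-0.8, -0.5, -0.1]
finger_gap: 0.0501
grip_force: 0.0
[(167, [322.5, 198.1], [309, 189, 25, 31])]
wrist [ 0.5701 -0.284   0.039 ] tool shift [ 0.0046 -0.0007  0.2187]
tri [ 0.576  -0.2836  0.0336]
[ 0.57451473 -0.28451134  0.25496555] 17.525
```

View pics/w5.png

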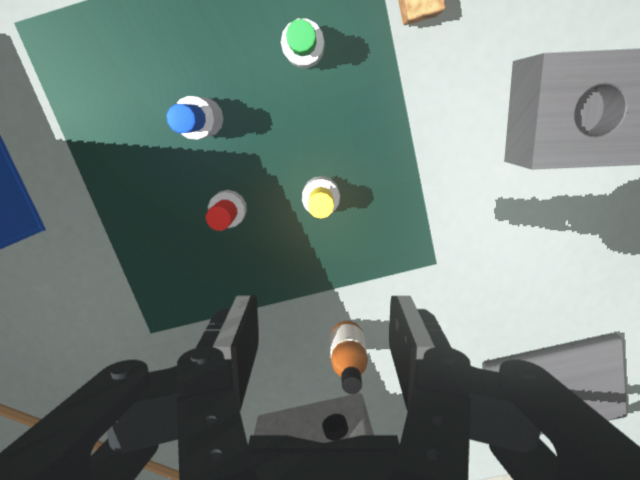

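The wrist view shows the yellow cap at (321,203) standing upright, with the path down clear and the bottle well ahead.

```bash
python3 - <<'E'
from h import *
w=env.read_camera("wrist"); p=onplane(w,(320.5,203),.049); q=onplane(w,(321,197),.019); print(p,q); print(totool([*p[:2],.037])[0],env.get_state()["tcp_pos"])
E
```

```text
[ 0.57290366 -0.28641278  0.049     ] [ 0.57420792 -0.28652059  0.019     ]
[ 0.00172403 -0.00193296  0.21898339] [ 0.57500043 -0.28496453  0.25598388]
```

```bash
python3 nudge.py '[[0.001,-0.002,0.05,0,0,0],[0.001,-0.002,0.1,0,0,0],[0.001,-0.002,0.15,0,0,0],[0.001,-0.002,0.19,0,0,0],[0.001,-0.002,0.207,0,0,0],[0.001,-0.002,0.207,0,0,0],[0.001,-0.002,0.207,0,0,0]]'; python3 nudge.py '[[0,0,0,0,0,0],[0,0,0,0,0,0],[0,0,0,0,0,0],[0,0,0,0,0,0],[0,0,0,0,0,0]]' 0 40; python3 - <<'E'
from h import *
env.read_camera("side");print(env.get_state()["tcp_pos"],env.get_state()["wrist_force"])
E
```

```text
clock: 18.6
tcp_pos: [0.5748, -0.2885, 0.0507]
orientation: [0.002, 0.13, 0.992, -0.001]
wrist_force: [-0.8, -1.0, -0.3]
finger_gap: 0.05
grip_force: 0.0
clock: 19.23
tcp_pos: [0.5745, -0.2883, 0.0502]
orientation: [0.001, 0.13, 0.992, -0.001]
wrist_force: [0.8, -0.5, 6.5]
finger_gap: 0.0204
grip_force: 38.9
[ 0.57445413 -0.28830909  0.05021274] [0.35269552 1.18309496 6.02722423]
```

```bash
python3 nudge.py '[[0,0,-0.02,0,0,0],[0,0,-0.06,0,0,0],[0,0,-0.11,0,0,0],[0,0,-0.15,0,0,0]]'; python3 nudge.py '[[0.012,0.056,0,0,0,0],[0.024,0.112,0,0,0,0],[0.036,0.168,0,0,0,0],[0.048,0.224,0,0,0,0],[0.06,0.28,0,0,0,0],[0.072,0.336,0,0,0,0],[0.083,0.392,0,0,0,0],[0.085,0.403,0,0,0,0]]'; python3 nudge.py '[[0,0,0.02,0,0,0],[0,0,0.04,0,0,0],[0,0,0.04,0,0,0],[0,0,0.04,0,0,0]]'; python3 - <<'E'
from h import *
w=env.read_camera("wrist");c=env.read_camera("side");cv2.imwrite("pics/w6.png",w["image"][:,:,::-1])
print(env.get_state()["tcp_pos"]);print(proj(w,[.5965,.123,.052]))
E
```

```text
clock: 19.77
tcp_pos: [0.5735, -0.2879, 0.2006]
orientation: [0.0, 0.13, 0.992, -0.0]
wrist_force: [-0.1, -0.2, -1.2]
finger_gap: 0.0206
grip_force: 39.3
clock: 20.78
tcp_pos: [0.5947, 0.127, 0.1985]
orientation: [-0.0, 0.128, 0.992, 0.0]
wrist_force: [0.6, 0.3, -2.1]
finger_gap: 0.0206
grip_force: 39.4
clock: 21.28
tcp_pos: [0.5956, 0.1229, 0.1593]
orientation: [0.0, 0.13, 0.991, -0.0]
wrist_force: [0.5, -0.1, -1.9]
finger_gap: 0.0205
grip_force: 39.4
[0.59596438 0.12312408 0.15975365]
[323.47943571 244.19864412]
```

View pics/w6.png

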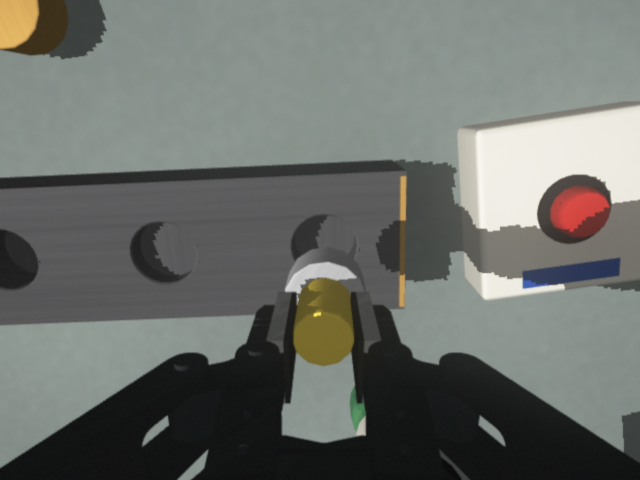

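The wrist view shows the stud held upright. The socket 1 mouth spans x 291–358 with its top edge at row 215, and socket 2 is centred at (165,252). The base edges run at rows 178→171 and 324→306, with the end at x=406. I'll compute the centre several ways.

```bash
python3 - <<'E'
from h import *
w=env.read_camera("wrist"); s=env.get_state()
g=cv2.cvtColor(w["image"],cv2.COLOR_RGB2GRAY).astype(float)
P=lambda u,v:onplane(w,(u,v),.052)[:2]
# long edges: strongest gradient rows near expected
top=[];bot=[]
for u in list(range(20,130,10))+list(range(205,285,10)):
    gr=np.diff(cv2.GaussianBlur(g,(5,5),1)[:,u]); 
    a=160+np.argmax(gr[160:200]); b=295+np.argmax(gr[295:335]); top.append(P(u,a+.5)); bot.append(P(u,b+.5))
def line(p): 
    p=np.array(p,np.float32); vx,vy,x,y=cv2.fitLine(p,cv2.DIST_HUBER,0,.001,.01).ravel(); 
    v=np.array([vx,vy]); v*=np.sign(v[1]); return np.array([x,y]),v
(t0,v1),(b0,v2)=line(top),line(bot); n=np.array([v1[1],-v1[0]])
print("dirs",v1,v2,"width",(b0-t0)@n)
v=(v1+v2);v/=np.linalg.norm(v); n=np.array([v[1],-v[0]]); mid=((t0@n)+(b0@n))/2
E_=P(406,238); end=E_@v
for k in(0,1,2): print("edge-based",k+1,(n*mid+v*(end-.0475-.095*k)).round(4))
print("direct 1",P(324.5,245.5),"2",P(164.7,252.5))
print(s["tcp_pos"],"shank foot front?",totool([.5965,.123,.15])[0])
E
```

```text
dirs [0.21626076 0.97633564] [0.21498427 0.9766175 ] width 0.085332885
edge-based 1 [0.5981 0.124 ]
edge-based 2 [0.5777 0.0312]
edge-based 3 [ 0.5572 -0.0615]
direct 1 [0.59813157 0.123555  ] 2 [0.57780936 0.03091914]
[0.5959705  0.12322423 0.15974347] shank foot front? [-5.52797772e-04 -8.60488092e-05  9.74437138e-03]
```

```bash
python3 - <<'E'
from h import *
w=env.read_camera("wrist"); c=env.get_state()["tcp_pos"]; 
th=np.linspace(0,2*np.pi,72)
for nm,z,r in(("foot",-.050,.017),("shoulder",-.031,.017),("cap",-.001,.011)):
    q=np.array([proj(w,c+[r*np.cos(a),r*np.sin(a),z]) for a in th]); print(nm,q.min(0).round(1),q.max(0).round(1))
im=w["image"]; g=cv2.cvtColor(im,cv2.COLOR_RGB2GRAY)
print("col 323 rows 236-290",g[236:292:2,323]); print("row 278",g[278,276:300:2],g[278,350:376:2])
print(blobs(w,"yellow",(280,260,370,380),smin=100,vmin=40)[:2])
E
```

```text
foot [285.4 246.4] [360.3 315.5]
shoulder [281.3 261.9] [364.4 337.3]
cap [290.3 311.3] [355.1 368.2]
col 323 rows 236-290 [ 91  90  92  92  90  91  88  88  88  87  86  85  85 144 195 195 196 196
 197 196 192 122  99  97  97  97  95  95]
row 278 [ 90  90  90  90  90  94 137 135 214 206 203 199] [100  99  97  91  87  73  72  88  88  90  89  89  89]
[(4372, [323.6, 322.6], [293, 278, 62, 88])]
```

```bash
python3 nudge.py '[[-0.002,0.0005,0.02,0,0,0],[-0.002,0.0005,0.04,0,0,0],[-0.002,0.0005,0.05,0,0,0],[-0.002,0.0005,0.05,0,0,0],[-0.002,0.0005,0.05,0,0,0]]'; python3 - <<'E'
from h import *
w=env.read_camera("wrist"); cv2.imwrite("pics/w7.png",cv2.resize(w["image"][190:390,60:460],None,fx=2,fy=2)[:,:,::-1])
c=env.get_state()["tcp_pos"]; print(c)
th=np.linspace(0,2*np.pi,72)
for nm,o,z,r in(("socket",[.598,.1236],.052,.019),("socket2",[.5777,.0311],.052,.019),("foot",c[:2],c[2]-.05,.017),("shoulder",c[:2],c[2]-.031,.017)):
    q=np.array([proj(w,[o[0]+r*np.cos(a),o[1]+r*np.sin(a),z]) for a in th]); q=(q-[60,190])*2; print(nm,q.min(0).round(1),q.max(0).round(1))
E
```

```text
clock: 22.1
tcp_pos: [0.5979, 0.1236, 0.1096]
orientation: [0.001, 0.13, 0.992, 0.0]
wrist_force: [-0.5, 0.3, -0.8]
finger_gap: 0.0207
grip_force: 39.4
[0.59804974 0.12355374 0.1097103 ]
socket [445.1  94.9] [606.5 244.2]
socket2 [ 45.7 112.7] [207.5 260.1]
foot [450.6 114.3] [600.7 252.5]
shoulder [442.4 145.4] [608.7 296.2]
```

View pics/w7.png

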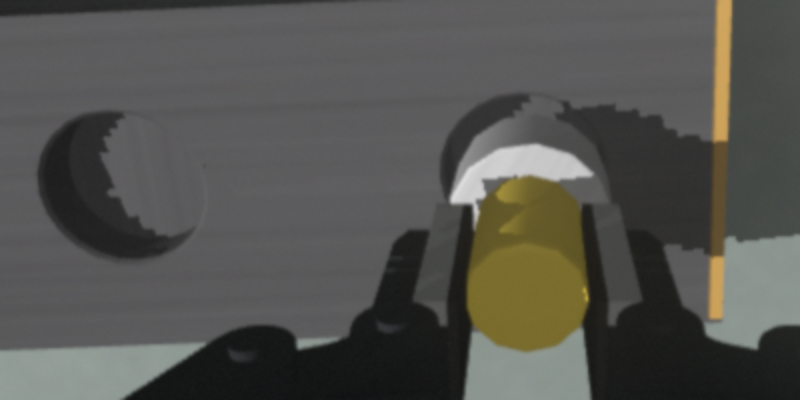

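The crop shows the socket mouth from x=440 with its top at row 93, and the stud foot arc about 3 px right of centre. I'll shift 0.6 mm and insert.

```bash
python3 nudge.py '[[0,-0.0006,0.004,0,0,0],[0,-0.0006,0.01,0,0,0],[0,-0.0006,0.015,0,0,0],[0,-0.0006,0.015,0,0,0]]'; python3 nudge.py '[[0,0,0.004,0,0,0],[0,0,0.008,0,0,0],[0,0,0.012,0,0,0],[0,0,0.012,0,0,0]]'
```

```text
clock: 22.65
tcp_pos: [0.5966, 0.1229, 0.0929]
orientation: [-0.001, 0.13, 0.992, -0.0]
wrist_force: [-0.1, -0.6, -1.0]
finger_gap: 0.0205
grip_force: 39.4
clock: 23.15
tcp_pos: [0.5976, 0.1231, 0.0832]
orientation: [0.001, 0.13, 0.992, 0.0]
wrist_force: [-2.8, 0.3, 8.1]
finger_gap: 0.0204
grip_force: 40.1
```

```bash
python3 nudge.py '[[0,0,-0.001,0,0,0],[0,0,-0.001,0,0,0],[0,0,-0.001,0,0,0],[0,0,-0.001,0,0,0]]' 0.045; python3 nudge.py '[[0,0,-0.03,0,0,0],[0,0,-0.08,0,0,0],[0,0,-0.13,0,0,0],[0,0,-0.17,0,0,0],[0,0,-0.17,0,0,0]]'; python3 st.py red; python3 - <<'E'
from h import *
w=env.read_camera("wrist"); cv2.imwrite("pics/w8.png",cv2.resize(w["image"][100:350],None,fx=1.2,fy=1.2)[:,:,::-1])
print(proj(w,[.5975,.1232,.082]),proj(w,[.5975,.1232,.052]))
t=env.read_camera("top")
for k in("red","yellow","green","blue"): print(k,blobs(t,k,(240,195,500,295),vmin=50)[:2])
E
```

```text
clock: 23.65
tcp_pos: [0.5971, 0.1229, 0.0824]
orientation: [-0.0, 0.13, 0.992, 0.0]
wrist_force: [-0.8, -0.3, 0.3]
finger_gap: 0.045
grip_force: 0.0
clock: 24.28
tcp_pos: [0.5991, 0.1231, 0.2568]
orientation: [0.004, 0.13, 0.992, 0.001]
wrist_force: [0.2, -0.4, 0.7]
finger_gap: 0.0449
grip_force: 0.0
[(1160, [506.2, 177.1], [487, 159, 40, 37])]
wrist [0.6217 0.2782 0.032 ] tool shift [0.0156 0.1566 0.2215]
tri [ 0.5643 -0.3744  0.0323]
[0.59812504 0.12299248 0.25431672] 24.325
[323.89740472 217.47095603] [323.88327674 208.05065504]
red [(66, [456.8, 227.2], [452, 223, 10, 9])]
yellow [(61, [268.5, 208.3], [265, 204, 9, 9])]
green [(44, [417.9, 269.3], [414, 266, 9, 7])]
blue [(67, [457.2, 257.7], [452, 254, 11, 8])]
```

View pics/w8.png

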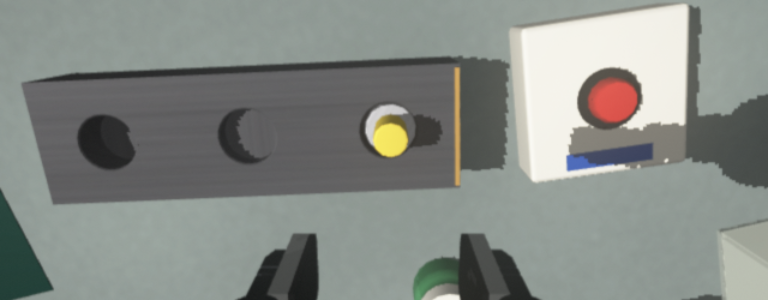

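Yellow sits flush in socket 1 (cap at crop (390,137), shank ring concentric). Next is red.

```bash
python3 nudge.py '[[-0.012,-0.06,0,0,0,0],[-0.024,-0.12,0,0,0,0],[-0.036,-0.18,0,0,0,0],[-0.048,-0.24,0,0,0,0],[-0.06,-0.3,0,0,0,0],[-0.072,-0.36,0,0,0,0],[-0.084,-0.42,0,0,0,0],[-0.092,-0.47,0,0,0,0]]'; python3 nudge.py '[[-0.0035,-0.019,0.03,0,0,0],[-0.0035,-0.019,0.06,0,0,0],[-0.0035,-0.019,0.08,0,0,0],[-0.0035,-0.019,0.08,0,0,0],[-0.0035,-0.019,0.08,0,0,0]]'; python3 st.py red;python3 - <<'E'
from h import *
w=env.read_camera("wrist"); c=env.get_state()["tcp_pos"]; print(proj(w,[*c[:2],.042]),proj(w,[*c[:2],.012]))
cv2.imwrite("pics/w9.png",w["image"][120:340,200:440][:,:,::-1])
E
```

```text
clock: 25.52
tcp_pos: [0.5639, -0.357, 0.2507]
orientation: [-0.001, 0.131, 0.991, 0.001]
wrist_force: [1.0, -0.0, -0.2]
finger_gap: 0.0449
grip_force: 0.0
clock: 26.15
tcp_pos: [0.5635, -0.3741, 0.1728]
orientation: [-0.0, 0.13, 0.992, 0.0]
wrist_force: [0.9, 0.1, 0.2]
finger_gap: 0.0451
grip_force: 0.0
[(1077, [323.7, 228.5], [308, 208, 32, 41])]
wrist [ 0.5645 -0.3739  0.032 ] tool shift [-1.000e-04  7.000e-04  1.438e-01]
tri [ 0.5634 -0.3751  0.0296]
[ 0.5637611  -0.37431789  0.17342689] 26.2
[323.16508988 230.51164688] [323.23697335 218.50887761]
```

View pics/w9.png

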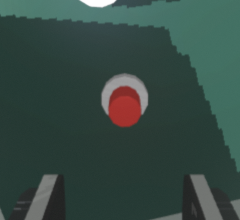

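Red cap at full-image (324,232), nearly exactly below the gripper.

```bash
python3 nudge.py '[[0,0.0005,0.05,0,0,0],[0,0.0005,0.1,0,0,0],[0,0.0005,0.12,0,0,0],[0,0.0005,0.13,0,0,0],[0,0.0005,0.13,0,0,0]]'; python3 nudge.py '[[0,0,0,0,0,0],[0,0,0,0,0,0],[0,0,0,0,0,0],[0,0,0,0,0,0],[0,0,0,0,0,0]]' 0 40; python3 - <<'E'
from h import *
env.read_camera("side");print(env.get_state()["tcp_pos"])
E
python3 nudge.py '[[0,0,-0.02,0,0,0],[0,0,-0.06,0,0,0],[0,0,-0.11,0,0,0],[0,0,-0.15,0,0,0],[0,0,-0.15,0,0,0]]';python3 - <<'E'
from h import *
env.read_camera("side");print(env.get_state()["tcp_pos"],totool([.5768,.0302,.15])[0])
E
```

```text
clock: 26.98
tcp_pos: [0.5637, -0.3738, 0.0429]
orientation: [0.0, 0.13, 0.992, -0.0]
wrist_force: [1.2, 0.4, -0.3]
finger_gap: 0.0451
grip_force: 0.0
clock: 27.6
tcp_pos: [0.5645, -0.3744, 0.0444]
orientation: [0.001, 0.13, 0.992, -0.001]
wrist_force: [-0.0, 0.8, 7.0]
finger_gap: 0.0202
grip_force: 39.3
[ 0.564472   -0.3744144   0.04441448]
clock: 28.28
tcp_pos: [0.5652, -0.3751, 0.1974]
orientation: [0.003, 0.13, 0.992, -0.002]
wrist_force: [-0.5, -0.2, -0.2]
finger_gap: 0.0202
grip_force: 39.2
[ 0.56427558 -0.37438347  0.19473233] [0.09238503 0.39420608 0.04372863]
```

```bash
python3 nudge.py '[[0.013,0.056,0,0,0,0],[0.026,0.112,0,0,0,0],[0.039,0.168,0,0,0,0],[0.052,0.224,0,0,0,0],[0.065,0.28,0,0,0,0],[0.078,0.336,0,0,0,0],[0.09,0.385,0,0,0,0],[0.0924,0.394,0,0,0,0]]'; python3 nudge.py '[[0,0,0.03,0,0,0],[0,0,0.06,0,0,0],[0,0,0.087,0,0,0],[0,0,0.087,0,0,0],[0,0,0.087,0,0,0]]'; cat > sk.py <<'E'
import sys; from h import *
x,y,L,off=map(float,sys.argv[1:5])
w=env.read_camera("wrist"); cv2.imwrite(sys.argv[5],cv2.resize(w["image"][190:390,220:430],None,fx=3,fy=3)[:,:,::-1])
c=env.get_state()["tcp_pos"]; print(c, totool([x,y,c[2]])[0].round(4)); th=np.linspace(0,2*np.pi,72)
for nm,o,z,r in(("socket",[x,y],.052,.019),("foot",c[:2],c[2]-off,.017),("shoulder",c[:2],c[2]-off+L,.017),("cap",c[:2],c[2]-off+L+.03,.011)):
    q=np.array([proj(w,[o[0]+r*np.cos(a),o[1]+r*np.sin(a),z]) for a in th]); q=(q-[220,190])*3; print(nm,q.min(0).round(1),q.max(0).round(1))
E
python3 sk.py .5768 .0302 .012 .044 pics/k2.png
```

```text
clock: 29.32
tcp_pos: [0.5744, 0.034, 0.1909]
orientation: [-0.002, 0.128, 0.992, 0.0]
wrist_force: [0.8, 0.1, -0.2]
finger_gap: 0.0204
grip_force: 39.3
clock: 29.95
tcp_pos: [0.576, 0.0302, 0.1059]
orientation: [-0.0, 0.13, 0.991, -0.0]
wrist_force: [-0.2, -0.1, 0.1]
finger_gap: 0.0202
grip_force: 39.3
[0.57647878 0.03029932 0.10654874] [-0.0003 -0.      0.    ]
socket [186.6 155. ] [432.7 382.1]
foot [193.4 189.1] [426.  402.3]
shoulder [185.3 219.5] [433.9 445. ]
cap [212.5 367.5] [406.3 537.8]
```

View pics/k2.png

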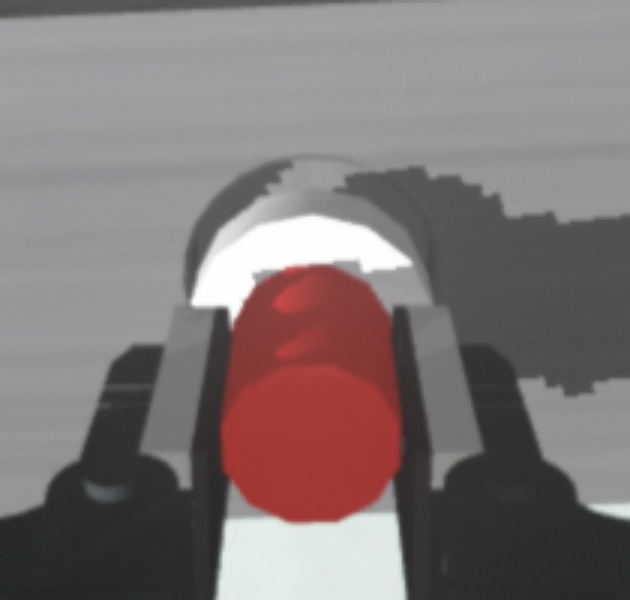

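The socket rim (left 184, top 152) and the stud arc (top 190) match the predicted concentric outlines. I'll insert.

```bash
python3 nudge.py '[[-0.0003,-0.0004,0.005,0,0,0],[-0.0003,-0.0004,0.01,0,0,0],[-0.0003,-0.0004,0.015,0,0,0],[-0.0003,-0.0004,0.019,0,0,0],[-0.0003,-0.0004,0.019,0,0,0]]'; python3 nudge.py '[[0,0,0.003,0,0,0],[0,0,0.005,0,0,0],[0,0,0.005,0,0,0]]'
```

```text
clock: 30.62
tcp_pos: [0.5756, 0.0304, 0.0861]
orientation: [-0.0, 0.13, 0.992, 0.0]
wrist_force: [-0.3, 0.2, -0.9]
finger_gap: 0.0205
grip_force: 39.3
clock: 31.0
tcp_pos: [0.5764, 0.0305, 0.0843]
orientation: [0.001, 0.13, 0.992, 0.0]
wrist_force: [-5.4, 1.3, 16.1]
finger_gap: 0.0202
grip_force: 41.0
```

```bash
python3 nudge.py '[[0,0,-0.002,0,0,0],[0,0,-0.002,0,0,0],[0,0,-0.002,0,0,0],[0,0,-0.002,0,0,0]]' 0.045; python3 nudge.py '[[0,0,-0.03,0,0,0],[0,0,-0.08,0,0,0],[0,0,-0.13,0,0,0],[0,0,-0.17,0,0,0],[0,0,-0.17,0,0,0]]'; python3 st.py green; python3 - <<'E'
from h import *
w=env.read_camera("wrist"); print(blobs(w,"red",(280,180,370,260)),proj(w,[.5768,.0302,.074])); t=env.read_camera("top")
for k in("red","yellow","green","blue"): print(k,blobs(t,k,(240,195,500,295),vmin=50)[:2])
print(totool([.449,-.2675,.25])[0])
E
```

```text
clock: 31.5
tcp_pos: [0.5759, 0.0304, 0.0833]
orientation: [-0.0, 0.13, 0.992, 0.0]
wrist_force: [-0.0, 0.6, 0.2]
finger_gap: 0.0448
grip_force: 0.0
clock: 32.12
tcp_pos: [0.578, 0.0302, 0.2574]
orientation: [0.004, 0.13, 0.992, 0.0]
wrist_force: [-0.1, 0.0, -1.5]
finger_gap: 0.0451
grip_force: 0.0
[]
tri [ 0.4489 -0.2678  0.0494]
[0.57694707 0.03028471 0.25509417] 32.175
[(799, [323.8, 214.3], [310, 197, 29, 35])] [323.36666847 215.30240018]
red []
yellow []
green [(45, [417.6, 269.3], [414, 266, 9, 7])]
blue [(67, [457.2, 257.7], [452, 254, 11, 8])]
[ 0.04507755 -0.32037216  0.00218615]
```

```bash
python3 nudge.py '[[0.007,-0.05,0,0,0,0],[0.014,-0.1,0,0,0,0],[0.021,-0.15,0,0,0,0],[0.028,-0.2,0,0,0,0],[0.035,-0.25,0,0,0,0],[0.042,-0.3,0,0,0,0],[0.045,-0.32,0,0,0,0],[0.045,-0.32,0.03,0,0,0]]'; python3 nudge.py '[[0,0,0.03,0,0,0],[0,0,0.04,0,0,0],[0,0,0.04,0,0,0],[0,0,0.04,0,0,0]]'; python3 st.py green;python3 - <<'E'
from h import *
w=env.read_camera("wrist"); c=env.get_state()["tcp_pos"]; print(proj(w,[*c[:2],.056]),proj(w,[*c[:2],.041]))
E
```

```text
clock: 33.38
tcp_pos: [0.45, -0.2697, 0.2239]
orientation: [0.001, 0.132, 0.991, -0.001]
wrist_force: [0.3, 0.3, -0.8]
finger_gap: 0.0453
grip_force: 0.0
clock: 33.88
tcp_pos: [0.4506, -0.2675, 0.1845]
orientation: [0.001, 0.13, 0.992, -0.0]
wrist_force: [0.7, -0.0, 0.6]
finger_gap: 0.0451
grip_force: 0.0
[(919, [321.3, 228.5], [306, 207, 32, 40])]
wrist [ 0.4507 -0.2688  0.046 ] tool shift [-0.0002 -0.0011  0.1407]
tri [ 0.4473 -0.2663  0.0476]
[ 0.4506717  -0.26758361  0.18473567] 33.925
[323.19938015 231.84747243] [323.23430845 225.39848108]
```

```bash
python3 nudge.py '[[0.0005,-0.001,0.05,0,0,0],[0.0005,-0.001,0.09,0,0,0],[0.0005,-0.001,0.115,0,0,0],[0.0005,-0.001,0.127,0,0,0],[0.0005,-0.001,0.127,0,0,0]]'; python3 nudge.py '[[0,0,0,0,0,0],[0,0,0,0,0,0],[0,0,0,0,0,0],[0,0,0,0,0,0],[0,0,0,0,0,0]]' 0 40; python3 - <<'E'
from h import *
env.read_camera("side");print(env.get_state()["tcp_pos"])
E
python3 nudge.py '[[0,0,-0.02,0,0,0],[0,0,-0.06,0,0,0],[0,0,-0.11,0,0,0],[0,0,-0.14,0,0,0],[0,0,-0.14,0,0,0]]';python3 - <<'E'
from h import *
env.read_camera("side");print(env.get_state()["tcp_pos"],totool([.5564,-.0625,.15])[0])
E
```

```text
clock: 34.7
tcp_pos: [0.4492, -0.268, 0.0565]
orientation: [-0.0, 0.13, 0.992, 0.0]
wrist_force: [0.9, 0.0, -0.5]
finger_gap: 0.0449
grip_force: 0.0
clock: 35.33
tcp_pos: [0.4502, -0.2687, 0.058]
orientation: [0.001, 0.13, 0.992, -0.001]
wrist_force: [-0.4, 1.0, 6.4]
finger_gap: 0.0206
grip_force: 39.3
[ 0.45020033 -0.26871339  0.0580098 ]
clock: 36.0
tcp_pos: [0.4506, -0.2692, 0.1994]
orientation: [0.002, 0.13, 0.992, -0.002]
wrist_force: [1.1, -0.6, -0.5]
finger_gap: 0.0202
grip_force: 39.3
[ 0.44971593 -0.26845842  0.19743297] [-0.04986637  0.22654811  0.04732386]
```

```bash
python3 nudge.py '[[-0.011,0.05,0,0,0,0],[-0.022,0.1,0,0,0,0],[-0.033,0.15,0,0,0,0],[-0.044,0.2,0,0,0,0],[-0.05,0.2265,0,0,0,0],[-0.05,0.2265,0,0,0,0]]'; python3 nudge.py '[[0,0,0.03,0,0,0],[0,0,0.06,0,0,0],[0,0,0.079,0,0,0],[0,0,0.079,0,0,0],[0,0,0.079,0,0,0]]'; python3 sk.py .5564 -.0625 .026 .058 pics/k3.png
```

```text
clock: 36.8
tcp_pos: [0.5555, -0.0601, 0.1945]
orientation: [-0.002, 0.128, 0.992, 0.0]
wrist_force: [-0.5, 0.2, -1.6]
finger_gap: 0.0202
grip_force: 39.4
clock: 37.42
tcp_pos: [0.5558, -0.0628, 0.1178]
orientation: [-0.0, 0.13, 0.991, -0.0]
wrist_force: [-0.2, 0.5, -0.6]
finger_gap: 0.0205
grip_force: 39.4
[ 0.5562807  -0.06275613  0.11832818] [-0.      0.0003  0.    ]
socket [195.2 129.8] [427.5 345.9]
foot [201.4 157.8] [417.8 358. ]
shoulder [185.2 218.8] [433.6 444.3]
cap [212.2 366.6] [406.  536.8]
```

View pics/k3.png

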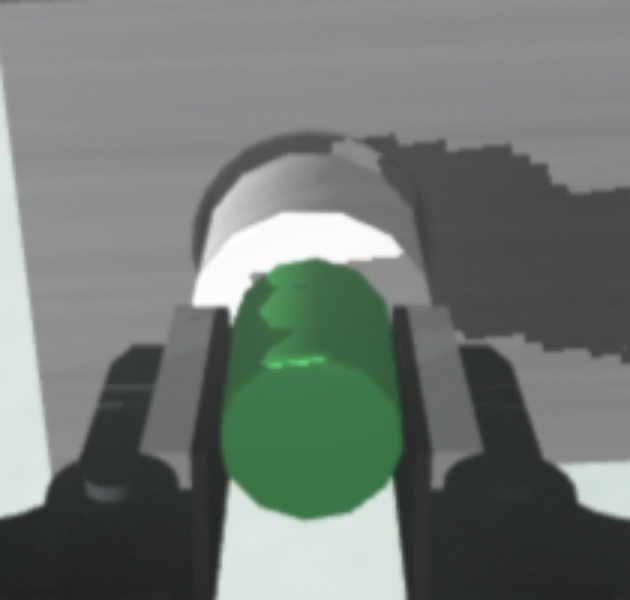

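The green stud is concentric with socket 3 to about 0.5 mm (rim left 193, top 130; foot arc 154). I have gone past the 14-picture limit, so from here I use numbers only.

```bash
python3 nudge.py '[[-0.0004,0.0002,0.005,0,0,0],[-0.0004,0.0002,0.01,0,0,0],[-0.0004,0.0002,0.015,0,0,0],[-0.0004,0.0002,0.02,0,0,0],[-0.0004,0.0002,0.025,0,0,0],[-0.0004,0.0002,0.03,0,0,0],[-0.0004,0.0002,0.03,0,0,0]]'; python3 nudge.py '[[0,0,0.003,0,0,0],[0,0,0.006,0,0,0],[0,0,0.006,0,0,0]]'
```

```text
clock: 38.35
tcp_pos: [0.5562, -0.062, 0.0871]
orientation: [-0.0, 0.13, 0.992, 0.0]
wrist_force: [1.2, -0.6, -1.4]
finger_gap: 0.0201
grip_force: 39.4
clock: 38.72
tcp_pos: [0.5569, -0.062, 0.084]
orientation: [0.001, 0.13, 0.992, -0.0]
wrist_force: [-4.5, 0.3, 13.6]
finger_gap: 0.0208
grip_force: 41.0
```

Seated. I'll release, lift, move towards the key, and check the studs by blobs and the key position.

```bash
python3 nudge.py '[[0,0,-0.002,0,0,0],[0,0,-0.002,0,0,0],[0,0,-0.002,0,0,0],[0,0,-0.002,0,0,0]]' 0.045; python3 nudge.py '[[0,0,-0.03,0,0,0],[0,0,-0.08,0,0,0],[0,0,-0.13,0,0,0],[0,0,-0.17,0,0,0]]'; python3 nudge.py '[[0.005,0.05,0,0,0,0],[0.01,0.1,0,0,0,0],[0.015,0.15,0,0,0,0],[0.02,0.2,0,0,0,0],[0.025,0.25,0,0,0,0],[0.028,0.3,0,0,0,0],[0.03,0.335,0,0,0,0],[0.03,0.335,0,0,0,0]]' 0; python3 - <<'E'
from h import *
w=env.read_camera("wrist");t=env.read_camera("top");c=env.read_camera("side");s=env.get_state();print(s["tcp_pos"],s["finger_gap"])
A=blobs(w,"red")[:2];B=blobs(c,"red",(325,160,355,185));print(A,B)
for z in(.05,.055): print("key wrist",onplane(w,A[0][1],z).round(4))
print("tri",tri(w,A[0][1],c,B[0][1]).round(4), "toolshift to it",totool([*tri(w,A[0][1],c,B[0][1])[:2],.25])[0])
for k,L in(("yellow",.0),("red",0),("green",0),("blue",0)):
    b=[x for x in blobs(c,k,(260,190,460,480),vmin=50)][:2]; a=blobs(t,k,(240,195,500,295),vmin=50)[:2]; print(k,b,a)
for q in([.5973,.123],[.5768,.0302],[.5564,-.0625]): print("exp side",proj(c,[*q,.067]).round(1),"top",proj(t,[*q,.082]).round(1))
E
```

```text
clock: 39.22
tcp_pos: [0.5563, -0.062, 0.0833]
orientation: [-0.0, 0.13, 0.992, 0.0]
wrist_force: [-1.2, -0.2, 0.1]
finger_gap: 0.0455
grip_force: 0.0
clock: 39.72
tcp_pos: [0.5567, -0.0621, 0.2557]
orientation: [0.001, 0.13, 0.992, -0.0]
wrist_force: [0.8, 0.7, -1.3]
finger_gap: 0.045
grip_force: 0.0
clock: 40.72
tcp_pos: [0.6136, 0.2719, 0.2525]
orientation: [-0.0, 0.128, 0.992, -0.0]
wrist_force: [-1.1, -1.1, 0.8]
finger_gap: 0.0003
grip_force: 0.0
[0.61359361 0.26871856 0.25327993] 0.00024643065615239404
[(1034, [17.3, 242.7], [0, 227, 40, 35]), (947, [323.1, 210.5], [306, 193, 35, 35])] [(100, [340.5, 173.3], [335, 169, 12, 10])]
key wrist [0.5787 0.0178 0.05  ]
key wrist [0.5781 0.0221 0.055 ]
tri [0.5748 0.1197 0.173 ] toolshift to it [-0.00098753 -0.15399937  0.00338741]
yellow [(135, [344.2, 207.2], [339, 200, 11, 16])] [(61, [268.5, 208.3], [265, 204, 9, 9])]
red [(138, [343.0, 238.7], [338, 232, 11, 16])] [(56, [304.4, 217.2], [301, 213, 8, 9])]
green [(135, [341.9, 274.1], [337, 267, 11, 16]), (107, [406.0, 218.4], [397, 213, 18, 11])] [(44, [339.9, 225.8], [337, 222, 7, 8])]
blue [(217, [331.4, 444.7], [325, 436, 14, 20])] [(67, [457.2, 257.7], [452, 254, 11, 8])]
exp side [344.6 208.7] top [268.6 207.4]
exp side [343.4 240. ] top [304.4 216.1]
exp side [342.1 275.8] top [340.3 224.8]
```

Yellow, red and green sit in sockets 1, 2 and 3 within about 1.5 px of the expected pixels in both views. Blue is untouched. Now the key.

```bash
cat > k.py <<'E'
from h import *
p=[]
for i in range(3): env.read_camera("wrist"); s=env.get_state(); p.append([*s["tcp_pos"],*s["wrist_force"]])
print(np.mean(p,0).round(4),s["clock"])
E
python3 - <<'E'
from h import *
w=env.read_camera("wrist");c=env.read_camera("side")
p=(323.1,210.5);print(onplane(w,p,.05),tri(w,p,c,(340.5,173.3)))
print(totool([*onplane(w,p,.05)[:2],.09])[0])
E
python3 k.py
```

```text
[0.61719966 0.26759164 0.05      ] [0.61639346 0.26755862 0.04916988]
[-0.00346065  0.00036293  0.16373358]
[ 0.6139  0.2682  0.254  -0.5633 -0.1556  0.1596] 41.125
```

```bash
python3 nudge.py '[[-0.0025,0.0005,0.05,0,0,0],[-0.0025,0.0005,0.1,0,0,0],[-0.0025,0.0005,0.14,0,0,0],[-0.0025,0.0005,0.155,0,0,0],[-0.0025,0.0005,0.164,0,0,0],[-0.0025,0.0005,0.164,0,0,0]]'; python3 k.py; python3 nudge.py '[[0,0,0.002,0,0,0],[0,0,0.004,0,0,0],[0,0,0.006,0,0,0],[0,0,0.006,0,0,0]]'; python3 k.py
```

```text
clock: 41.88
tcp_pos: [0.617, 0.2693, 0.0906]
orientation: [0.001, 0.13, 0.991, 0.0]
wrist_force: [-0.0, -0.8, 0.6]
finger_gap: -0.0
grip_force: 0.0
[ 0.6174  0.2695  0.0914  0.0174 -0.0543 -0.0966] 42.025
clock: 42.52
tcp_pos: [0.6161, 0.2692, 0.0833]
orientation: [-0.0, 0.13, 0.992, -0.0]
wrist_force: [0.2, 0.9, -0.3]
finger_gap: 0.0004
grip_force: 0.0
[ 0.6163  0.2692  0.0835 -0.1569  0.037   0.0616] 42.675
```

```bash
for i in 1; do python3 nudge.py '[[0,0,0.002,0,0,0],[0,0,0.004,0,0,0],[0,0,0.004,0,0,0]]' >/dev/null; python3 k.py; done; python3 nudge.py '[[0,0,0.002,0,0,0],[0,0,0.002,0,0,0]]' >/dev/null; python3 k.py
```

```text
[ 0.6163  0.2692  0.0796  0.4409  0.4608 -0.3096] 43.2
[0.6163 0.2692 0.0776 0.0598 0.4007 0.3633] 43.6
```

```bash
python3 nudge.py '[[0,0,0.001,0,0,0],[0,0,0.001,0,0,0]]' >/dev/null; python3 k.py;  python3 nudge.py '[[0,0,0.001,0,0,0],[0,0,0.001,0,0,0]]' >/dev/null; python3 k.py
```

```text
[ 0.6165  0.2693  0.0769 -0.096   0.1101  1.7765] 44.0
[ 0.6164  0.2693  0.076  -1.0552  0.0367  4.8943] 44.4
```

```bash
python3 nudge.py '[[0,0,0.001,0,0,0],[0,0,0.001,0,0,0]]' >/dev/null; python3 k.py
```

```text
[ 0.6164  0.2694  0.0751 -1.5887 -0.08    5.7788] 44.8
```

```bash
python3 nudge.py '[[0,0,0.001,0,0,0],[0,0,0.001,0,0,0]]' >/dev/null; python3 k.py;python3 nudge.py '[[0,0,0.001,0,0,0],[0,0,0.001,0,0,0]]' >/dev/null; python3 k.py
```

```text
[ 0.6163  0.2693  0.0741 -2.2847  0.0258  5.9337] 45.2
[ 0.6162  0.2693  0.0729 -1.2798  0.2265  5.1362] 45.6
```

```bash
python3 nudge.py '[[0,0,0.0007,0,0,0],[0,0,0.0007,0,0,0]]' >/dev/null; python3 k.py; python3 nudge.py '[[0,0,-0.02,0,0,0],[0,0,-0.06,0,0,0],[0,0,-0.11,0,0,0],[0,0,-0.15,0,0,0],[0,0,-0.15,0,0,0]]'; python3 - <<'E'
from h import *
w=env.read_camera("wrist");t=env.read_camera("top");c=env.read_camera("side")
print(blobs(w,"red")[:2],blobs(c,"red",(325,160,355,185)),env.get_state()["wrist_force"])
for k in("yellow","red","green","blue"): print(k,blobs(c,k,(260,190,460,480),vmin=50)[:1],blobs(t,k,(240,195,500,295),vmin=50)[:1])
E
```

```text
[ 0.6163  0.2693  0.0719 -1.5782  0.4449  3.8291] 46.0
clock: 46.62
tcp_pos: [0.6184, 0.2697, 0.2258]
orientation: [0.003, 0.13, 0.991, 0.001]
wrist_force: [0.3, -0.7, -0.1]
finger_gap: -0.0003
grip_force: 0.0
[(1133, [323.5, 210.6], [305, 191, 38, 39]), (83, [3.9, 238.5], [0, 233, 12, 12])] [(101, [340.4, 173.4], [335, 169, 12, 10])] [-0.15180201 -0.01995941  0.42345109]
yellow [(135, [344.2, 207.2], [339, 200, 11, 16])] [(61, [268.5, 208.3], [265, 204, 9, 9])]
red [(140, [344.0, 239.4], [339, 232, 11, 16])] [(56, [305.4, 216.3], [302, 212, 8, 9])]
green [(137, [341.9, 274.1], [337, 267, 11, 16])] [(44, [339.9, 225.8], [337, 222, 7, 8])]
blue [(217, [331.5, 444.7], [325, 436, 14, 20])] [(67, [457.2, 257.7], [452, 254, 11, 8])]
```

The red stud shifted by about 1 px, perhaps a knock while seated. I'll check from above it with the wrist camera.

```bash
python3 nudge.py '[[0,-0.05,-0.02,0,0,0],[0,-0.1,-0.02,0,0,0],[-0.01,-0.15,-0.02,0,0,0],[-0.02,-0.2,-0.02,0,0,0],[-0.022,-0.237,-0.02,0,0,0],[-0.022,-0.237,-0.02,0,0,0],[-0.022,-0.237,-0.02,0,0,0]]'; python3 - <<'E'
from h import *
w=env.read_camera("wrist");c=env.read_camera("side");print(env.get_state()["tcp_pos"])
for k,q,box in(("red",[.5768,.0302],(250,150,400,270)),("yellow",[.5973,.123],(400,150,560,270)),("green",[.5564,-.0625],(100,150,260,270))):
    b=blobs(w,k,box,vmin=40,smin=90)[:1]; d=blobs(c,k,(320,190,365,300),vmin=50)[:1]; print(k,b,"tri",tri(w,b[0][1],c,d[0][1]).round(4),"exp pix head mid",proj(w,[*q,.067]).round(1),"cap",proj(w,[*q,.082]).round(1))
    # bright shoulder ring
h=cv2.cvtColor(w["image"],cv2.COLOR_RGB2HSV)
cv2.imwrite("pics/f.png",w["image"][:,:,::-1])
m=((h[...,1]<40)&(h[...,2]>165)).astype(np.uint8)
n,_,s,ce=cv2.connectedComponentsWithStats(m[150:260,100:560].copy())
for i in range(1,n):
    if 60<s[i,4]<3000: print("ring",s[i].tolist(),ce[i].round(1)+[100,150])
for q in([.5768,.0302],[.5973,.123],[.5564,-.0625]):
    z=np.array([proj(w,[q[0]+.017*np.cos(a),q[1]+.017*np.sin(a),.052]) for a in np.linspace(0,6.28,60)]);print("exp shoulder",z.min(0).round(1),z.max(0).round(1))
E
```

```text
clock: 47.65
tcp_pos: [0.576, 0.0348, 0.2406]
orientation: [-0.001, 0.13, 0.991, 0.0]
wrist_force: [-0.2, 0.2, -0.8]
finger_gap: 0.0001
grip_force: 0.0
[0.57632912 0.03556496 0.24113116]
red [(887, [315.2, 221.9], [300, 204, 30, 37])] tri [0.578  0.0282 0.071 ] exp pix head mid [317.4 218. ] cap [317.1 223.3]
yellow [(1065, [448.9, 213.0], [429, 195, 40, 37])] tri [0.597  0.1244 0.0708] exp pix head mid [445.6 212.5] cap [451.6 217.6]
green [(992, [189.8, 224.1], [171, 207, 39, 36])] tri [ 0.5561 -0.0615  0.0711] exp pix head mid [190.5 223.5] cap [183.9 229.1]
ring [425, 0, 35, 59, 1712] [543.9 177.1]
ring [319, 36, 39, 43, 586] [433. 203.]
ring [195, 44, 37, 35, 399] [308.5 205.2]
ring [77, 47, 35, 19, 302] [192.9 203.6]
ring [364, 73, 96, 37, 1405] [528.  247.9]
ring [98, 81, 15, 8, 70] [204.8 234.5]
exp shoulder [295.8 191.6] [339.5 234. ]
exp shoulder [418.1 186.1] [462.1 228.9]
exp shoulder [174.6 197.1] [218.2 239.2]
```

Red is still seated: its head height equals the others, it sits about 2 mm off centre, and its tilt is about 0.02 rad. All of that is inside tolerance. Handing in.

```bash
python3 -c "
from workcell import env; print(env.hand_in())"
```

```text
the job is handed in; nothing more can be done
None
```

The job is handed in with no verdict shown: I measured depths of 19, 12 and 26 mm and fitted yellow, red and green to match (red about 2 mm off centre, probably knocked, still seated), left blue on the bench, put the rod back in its stand and pressed the key about 5 mm before letting go, but I viewed 16 pictures, two over the limit of 14.

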